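# Prove the template clamp on a bowl jigger, clear the gauge and switch on

## Robot

A 6-joint arm with a two-finger parallel gripper is mounted at the origin on the work surface. World frame = base frame: x ahead of the robot, y to its left, z up, the work surface at z = 0. Lengths are in m, angles in rad, forces in N, time in s.
With the tool pointing down it reaches from about 0.325 to 1 m from the base axis. Payload 5.1 kg.
Tool frame: the origin (TCP) lies midway between the tips of the shut fingers; the grasp point (between the pads) lies 19 mm behind it; z points along the fingers, x is the direction in which the jaws open and shut, and the axes are right-handed (so a half turn about z gives the same grasp; the last joint's range is limited). The gripper opens to 85 mm and grips with 20 to 120 N. Pads are 22 mm wide; open, the fingers measure 114 mm over their backs; the gripper's body (76 mm by 85 mm) begins 54 mm behind the grasp point. The pads swing forward as they close: fully open they stand 13 mm farther back than shut.
Start: joints at [1.235, 0.124, 1.65, -0, 1.367, -0.083], TCP at [0.163, 0.629, 0.231] pointing down, gripper open.
Joint ranges: [-2.61, 2.61], [-1.02, 2.33], [0.03, 2.71], [-1.35, 4.49], [0.32, 2.68], [-2.91, 2.91]. Speed limits (rad/s): [2.57, 2.57, 3.14, 3.14, 3.14, 3.14].

## Interface

Orientations are given as a rotation vector (axis times angle).
In Python, from cell import r gives the robot as it stands.
- The arm moves only by the tool arm_command, never from a script. Its argument "rows" is a list of rows, each a list of 5 numbers: the finger opening in mm, from 0 to 85.4, then the shift along the tool's x, y, z in mm, then the turn about the tool's z in degrees. In form: [[claw, x, y, z, yaw], ...]. A call has 1 to 20 rows; each row is the pose to reach, as a shift and turn from the pose commanded when the call began, along the tool's axes at that moment; what a row does not reach only later rows make up. A row lasts 1/10 s, in which the tool goes at most 50 mm and 8.59 degrees, less where a joint would pass 70% of its speed; a pose out of reach is approached as far as the arm can. A call with a gripper value outside its range is refused whole. The fingers move at their own pace and stop on an object; "newtons" is the grip in N (left out, the last holds). Time passes only in rows, so rows that repeat a pose let the fingers close. It gives the time, the measured TCP pose, the force and the opening at its end, in the units of the state.
- r.get_obs(): the state, without advancing time (a new reading comes with each control period).
- r.capture(name): name is "side" or "top" or "wrist"; returns the picture (384x512x3 uint8, red, green, blue); there is no depth.
- r.get_calibration(name): a dict with "mtx" (3x3 intrinsics, pixels), "k1" (the pictures are not rectified: a ray, as slopes to the right and down, at radius r is drawn at 1 + k1 r^2 times it, then the intrinsics apply), "world_to_cam" (4x4, takes a point from world to camera coordinates); the wrist camera has in their place "mount" (4x4, takes a point from camera to tool coordinates, whose origin is the TCP and whose axes are the tool frame's). Camera axes: x right, y down, z forward; pixel columns grow to the right and rows downward; lengths in m; the calibration is good to about 2 mm. A picture is of the moment at which its call begins: read the wrist's pose just before it. get_calibration takes no time and is no camera call.
- r.finish_job(): hands the job in, once; it reports no verdict.
The state is a dict: "clock": time; "q": joint angles; "qd": joint speeds; "tau": joint torques, N m; "tool_pos": TCP position; "orientation": TCP orientation; "force": force on the tool from outside, world axes, zero at the start; "ft_torque": the same for the moment, N m; "finger_gap": finger opening in m.
Only numpy, scipy, OpenCV 4.12 (cv2) and the standard library are available. Lean on these libraries where they do the work, as an engineer would, in place of code of your own. Each camera call takes 0.05 s, during which the arm holds its last target.

## Task

The brass template of the jigger (bowl-making machine) has just been set over its plaster mould with a gauge strip; prove its clamp: with the arm down on its stop, lean on the black clamp lever in the tightening direction (clockwise seen from above) to about 0.6 N m, keep it there for a good second without turning the screw itself, and let it spring back. Then lift the arm right up to its upper stop by its wooden handle, take the gauge strip off the mould and lay it flat in the wooden tool tray without dropping it. Last, switch the machine on by pushing the red-balled toggle over, and leave everything else on the bench as it stands.

Things in the scene. Friction and masses are not known exactly. Their poses are not given: they have to be found in the camera images.
- jigger: bench-top jigger, fixed: grey bed 440 x 240 x 20 mm, round grey splash pan (outer diameter 260, top 55 above the bench), aluminium cup head with a white plaster bowl mould (diameter 160, cavity 124), grey column behind it. Origin on the bench under the wheel's axis; x runs from the operator's (handle) side to the column, z up. The wheel is run by a foot pedal and stands still
- mould_rim (a point): centre of the mould's flat top rim, 105 mm above the bench; axes as the jigger's
- handle_grip (a point): middle of the arm's wooden handle, a round bar 25 mm thick and 110 mm long in line with the arm, pointing to the operator; x along the arm towards its hinge pin. The pin lies along the jigger's y, 220 mm behind the wheel's axis, 175 mm above the bench, 400 mm from this point. Height 175 mm with the arm level on its stop (start), 338 mm at the upper stop (0.42 rad). It stays where left; 5 N moves it. Raised, its tip is 375 mm high
- lever_axis (a point): on the clamp screw's axis, at the height of the lever's knob; the screw stands upright on the aluminium saddle in the middle of the arm, over the wheel's axis. Moves with the arm; 241 mm above the bench with the arm down. The saddle is 46 mm wide, its top 203 mm above the bench
- lever_knob (a point): centre of the black ball (diameter 24 mm) at the end of the clamp lever, 85 mm from the screw's axis; the rod is 11 mm thick. The ball's underside is 26 mm above the saddle's top. At the start the lever points to the jigger's left (+y), within 0.55 rad either way
- clamp_give (a joint): springy give of the lever on the clamp's rubber pad, rad, positive in the tightening direction (clockwise seen from above); 0 when left alone. Stiffness 4 N m per rad: 0.6 N m gives 0.15 rad, that is 7 N at the ball and 13 mm of travel there
- clamp_screw (a joint): turn of the clamp screw itself from where it was set, rad, positive = tighter; 0 at the start. It stays put until the torque passes about 1.1 N m (13 N at the ball), then it turns
- gauge: gauge strip of brown wood with brass ends, 245 x 24 x 12 mm, about 70 g, lying across the near half of the mould's rim under the template's shoulder and jutting out on the jigger's right (-y). Origin in the centre of its underside, its y axis along the strip (+y to the jigger's left), z up
- gauge_grip (a point): where the strip can be taken, clear of mould and arm: 75 mm from its middle towards its -y end, at half its thickness (6 mm above its underside). With the arm up, the template's lowest corner hangs only about 40 mm above the strip: raise it a little and draw it out to the right before lifting it high
- tool_tray: open wooden tool tray, fixed, outside 310 (along its x) x 160 x 30 mm high, walls and floor 6 mm; origin in the centre of its underside. It stands left or right of the jigger
- switchbox: grey switch box, fixed, 130 x 100 x 75 mm high, on the side where the tray is not; origin in the centre of its underside. On its top a black plate 70 x 50 x 25 mm carries the toggle
- power (a joint): the toggle, rad: 0 = off, leaning to the box's -x side; 1.0 = on, leaning to its +x side. It stays where it is left; about 1.5 N at the ball moves it. It turns about the box's y axis, 97 mm above the bench
- power_tip (a point): centre of the toggle's red ball, diameter 26 mm, 50 mm from its pivot; about 141 mm above the bench at either end of its swing, 24 mm to the -x side of the pivot when off
- bowl_a: loose fired bowl, diameter 124 x 55 mm, to be left alone; origin at its foot
- bowl_b: loose fired bowl, diameter 136 x 60 mm, to be left alone; origin at its foot
- glaze_jar: loose jar of glaze, diameter 72 x 100 mm, to be left alone; origin at its foot
- rib: loose kidney-shaped wooden rib, 50 x 110 x 7 mm, to be left alone; origin under its middle
- brush: loose brush lying on the bench, about 170 mm long, to be left alone
- scraper: loose steel scraper plate, 120 x 60 x 4 mm, to be left alone; origin under its middle

How it is judged:
On the way, in this order (a step that is already met when the one before it is completed fails the run):
1. with the arm down and the gauge still on the mould, the clamp lever is held wound up in the tightening direction by at least 0.12 rad (0.48 N m) for 0.8 s (value of joint clamp_give above 0.12 rad and value of joint clamp_screw between -0.06 and 0.06 rad and height (world z) of handle_grip below 0.19 m and horizontal distance between gauge and mould_rim below 0.09 m), for 0.8 s.
2. the lever has sprung back and the arm is up (handle above 300 mm), the gauge still on the mould (value of joint clamp_give between -0.03 and 0.03 rad and value of joint clamp_screw between -0.06 and 0.06 rad and height (world z) of handle_grip above 0.3 m and horizontal distance between gauge and mould_rim below 0.09 m), for 0.2 s.
3. the gauge strip lies flat in the tool tray, let go (x of gauge in the frame of tool_tray between -0.09 and 0.09 m and y of gauge in the frame of tool_tray between -0.07 and 0.07 m and z of gauge in the frame of tool_tray below 0.016 m and angle between gauge's own z axis and vertical below 0.1 rad and contact force between the fingers and gauge below 0.05 N and linear speed of gauge below 0.03 m/s and height (world z) of handle_grip above 0.3 m), for 0.2 s.
4. the toggle is over to on (value of joint power above 0.8 rad), for 0.1 s.
At the end, for the whole second after the job is handed in: toggle on (beyond 0.8 of 1.0 rad), gauge strip lying flat and still inside the tool tray, the jigger's arm up (middle of its handle more than 300 mm above the bench), the clamp lever sprung back (within 0.03 rad) and the clamp screw within 0.06 rad of where it was set (all of step 3 and value of joint power above 0.8 rad and value of joint clamp_screw between -0.06 and 0.06 rad and value of joint clamp_give between -0.03 and 0.03 rad); the robot touches nothing.
It fails at once if the clamp screw is turned by more than 0.06 rad either way (not (value of joint clamp_screw between -0.06 and 0.06 rad)).
It fails at once if the gauge strip is dropped (falls free faster than 0.9 m/s, about 40 mm) (linear speed of gauge above 0.9 m/s and contact force between the fingers and gauge below 0.01 N).
It fails at once if a bystander is moved by more than 30 mm (distance of any of bowl_a, bowl_b, glaze_jar, rib, brush, scraper from where it was at the start of the episode above 0.03 m).
It also fails if it takes over 72 s, if anything falls off the work surface, if the arm or the gripper's body presses on something with over 40 N, if the wrist force passes 120 N, or if a joint passes its speed limit or range.

## Working session

There is one attempt and no reset: what is moved stays moved. The work goes in short steps, Python scripts to look and compute and a tool call to move; the robot and the scene stay as the last step left them, time stands still between calls to the robot, and variables do not carry over. Pictures are saved under pics/ and viewed, and the job is handed in when it is done.

Besides the shell and the picture viewer there is one more tool, called after "Emit:" as a command line: name --pt "numbers of a row" for each row, then --argument value for the rest. arm_command: Moves the arm, as the interface text tells. Its arguments: {"type":"object","properties":{"rows":{"type":"array","items":{"type":"array","items":{"type":"number"}}},"newtons":{"type":"number"}},"required":["rows"]}

```bash
ls; mkdir -p pics
python3 - <<'E'
from cell import r
import cv2
o=r.get_obs(); print(o)
for n in("side","top","wrist"):
    cv2.imwrite(f"pics/{n}0.png",r.capture(n)[:,:,::-1]); print(n,r.get_calibration(n))
E
```

```text
pics
{'clock': 0.0, 'q': array([ 1.23542084e+00,  1.24504508e-01,  1.65172776e+00,  2.29044597e-05,
        1.36746478e+00, -8.26199925e-02]), 'qd': array([ 0.00018519, -0.00071697,  0.00105813, -0.00098118,  0.00128329,
       -0.00219993]), 'tau': array([ 3.13368282e-04, -4.23596478e+01, -3.65467000e+01, -2.57424597e-05,
        6.57636352e-03,  2.82367473e-06]), 'tool_pos': array([0.16237585, 0.62874691, 0.23002161]), 'orientation': array([ 2.48283106,  1.92303399, -0.00278969]), 'force': array([0.57776734, 0.16072894, 0.72057004]), 'ft_torque': array([ 0.00749847,  0.02303037, -0.00126705]), 'finger_gap': 0.0855434903325927}
side {'mtx': array([[368.60708778,   0.        , 255.79080723],
       [  0.        , 368.60708778, 186.13015673],
       [  0.        ,   0.        ,   1.        ]]), 'k1': 0.02063095807759996, 'world_to_cam': array([[-0.99530738, -0.09660962,  0.00545964,  0.54437207],
       [-0.06366584,  0.61133107, -0.78880986,  0.1586753 ],
       [ 0.07286897, -0.78545586, -0.61461305,  1.57917744],
       [ 0.        ,  0.        ,  0.        ,  1.        ]])}
top {'
[... 298 characters left out ...]
, -0.1146628 ,  0.5972336 ],
       [ 0.1148188 ,  0.00797736, -0.99335442,  1.57399744],
       [ 0.        ,  0.        ,  0.        ,  1.        ]])}
wrist {'mtx': array([[288.30682563,   0.        , 254.77201401],
       [  0.        , 288.30682563, 191.51433069],
       [  0.        ,   0.        ,   1.        ]]), 'k1': -0.06028306496567294, 'mount': array([[ 9.99999549e-01,  6.53152692e-04,  6.89090501e-04,
         7.81394840e-04],
       [-8.31934632e-04,  9.52531644e-01,  3.04438459e-01,
        -7.70874494e-02],
       [-4.57535708e-04, -3.04438895e-01,  9.52531758e-01,
        -1.42472289e-01],
       [ 0.00000000e+00,  0.00000000e+00,  0.00000000e+00,
         1.00000000e+00]])}
```

View pics/top0.png

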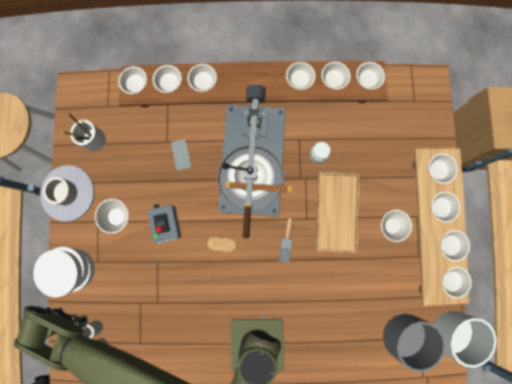

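View pics/side0.png

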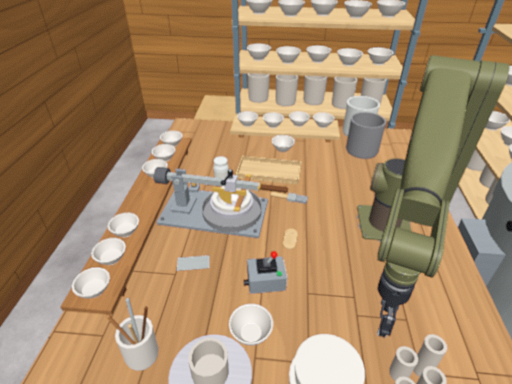

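View pics/wrist0.png

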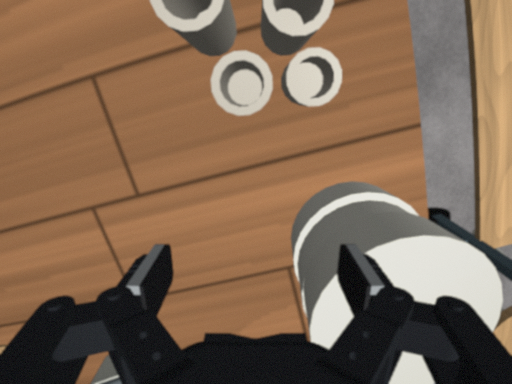

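Run:
```python
import cv2
a=cv2.imread("pics/top0.png"); 
cv2.imwrite("pics/c1.png",cv2.resize(a[75:255,200:380],(800,800)[:2] and (600,600),interpolation=cv2.INTER_CUBIC))
cv2.imwrite("pics/c2.png",cv2.resize(a[180:270,130:250],(800,600),interpolation=cv2.INTER_CUBIC))
b=cv2.imread("pics/side0.png")
cv2.imwrite("pics/c3.png",cv2.resize(b[140:300,145:315],(637,600),interpolation=cv2.INTER_CUBIC))
```

```text
(no output)
```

View pics/c1.png

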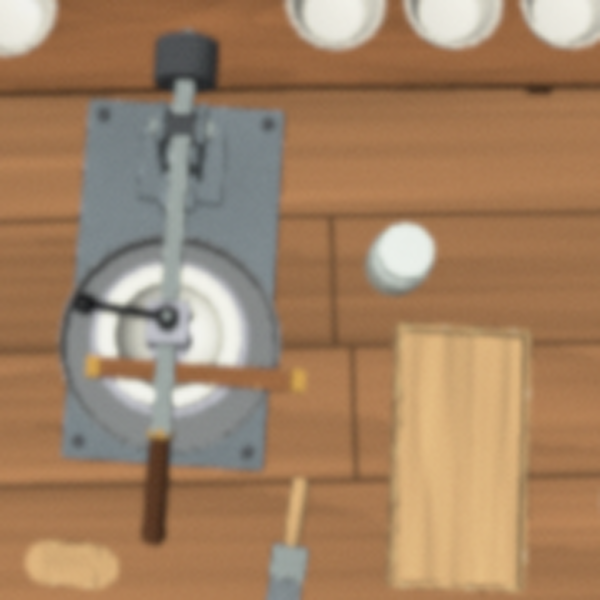

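View pics/c2.png

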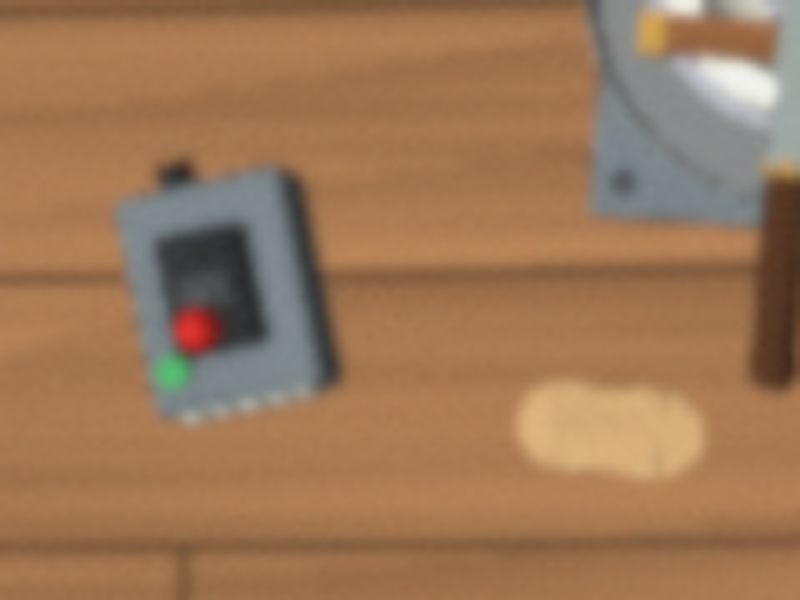

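View pics/c3.png

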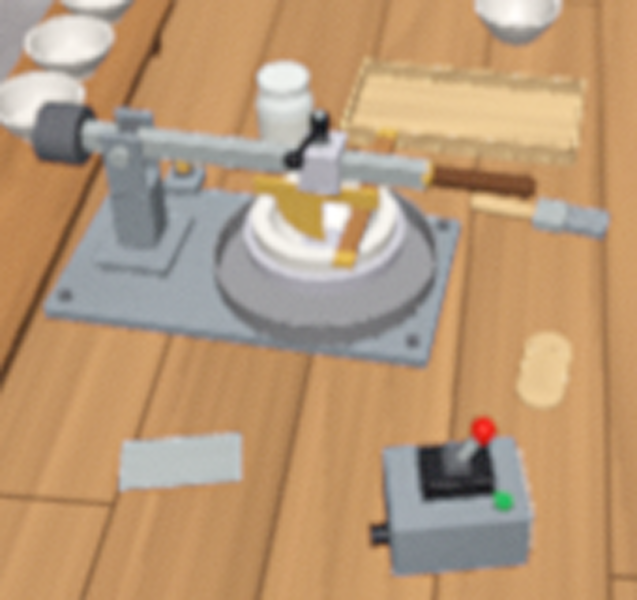

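```bash
cat > h.py <<'E'
import numpy as np,cv2
from cell import r
from scipy.spatial.transform import Rotation as R
def und(c,px):
    px=np.array(px,float).reshape(-1,1,2)
    return cv2.undistortPoints(px,c["mtx"],np.array([c["k1"],0,0,0,0.]),None).reshape(-1,2)
def ray(n,px,obs=None):
    c=r.get_calibration(n); s=und(c,px)
    if n=="wrist":
        T=np.eye(4);T[:3,:3]=R.from_rotvec(obs["orientation"]).as_matrix();T[:3,3]=obs["tool_pos"]
        W=T@c["mount"]
    else: W=np.linalg.inv(c["world_to_cam"])
    d=np.c_[s,np.ones(len(s))]@W[:3,:3].T
    return W[:3,3],d
def atz(n,px,z,obs=None):
    o,d=ray(n,px,obs); z=np.broadcast_to(z,(len(d),)); return o+d*((z-o[2])/d[:,2])[:,None]
def tri(obsns):
    A=np.zeros((3,3));b=np.zeros(3)
    for n,p,o in obsns:
        c,d=ray(n,[p],o);d=d[0]/np.linalg.norm(d[0]);P=np.eye(3)-np.outer(d,d);A+=P;b+=P@c
    return np.linalg.solve(A,b)
def proj(n,X,obs=None):
    c=r.get_calibration(n);X=np.atleast_2d(X)
    if n=="wrist":
        T=np.eye(4);T[:3,:3]=R.from_rotvec(obs["orientation"]).as_matrix();T[:3,3]=obs["tool_pos"]
        M=np.linalg.inv(T@c["mount"])
    else:M=c["world_to_cam"]
    return cv2.projectPoints(X,cv2.Rodrigues(M[:3,:3])[0],M[:3,3],c["mtx"],np.array([c["k1"],0,0,0,0.]))[0].reshape(-1,2)
E
python3 - <<'E'
from h import *
np.set_printoptions(precision=4,suppress=True)
c1=lambda x,y:(200+x/3.3333-.35,75+y/3.3333-.35)
c2=lambda x,y:(130+x/6.6667-.42,180+y/6.6667-.42)
c3=lambda x,y:(145+x/3.747-.35,140+y/3.75-.35)
knob,ax,han=atz("top",[c1(84,302),c1(167,316),c1(155.5,489)],[.241,.241,.175])
print("knob",knob,"ax",ax,np.linalg.norm(knob-ax),"handle",han)
d=ax[:2]-han[:2];print("dist ax-handle (180)",np.linalg.norm(d),"yaw",np.degrees(np.arctan2(d[1],d[0])))
print("tri knob",tri([("top",c1(84,302),None),("side",c3(294,159),None)]))
g=atz("top",[c1(94,366),c1(298,380)],.117);print("gauge",g,g.mean(0),np.linalg.norm(g[0]-g[1]))
t=atz("top",[c1(399,324),c1(531,329),c1(523,590),c1(389,585)],.03);print("tray",t,t.mean(0))
tip=atz("top",[c2(195,329)],.141);print("tip",tip,tri([("top",c2(195,329),None),("side",c3(484,430),None)]))
b=atz("top",[c2(120,207),c2(283,170),c2(323,385),c2(162,420)],.075);print("box",b,b.mean(0))
bed=atz("top",[c1(90,100),c1(284,112),c1(262,469),c1(64,457)],.02);print("bed",bed)
for o in [bed[0]-bed[3]]: print(np.degrees(np.arctan2(o[1],o[0])))
o=r.get_obs();print(R.from_rotvec(o["orientation"]).as_matrix())
E
```

```text
knob [0.6647 0.0986 0.241 ] ax [0.6484 0.0133 0.241 ] 0.08683246100959945 handle [0.4739 0.0294 0.175 ]
dist ax-handle (180) 0.1752811546274392 yaw -5.2761296261102855
tri knob [0.6638 0.0984 0.2435]
gauge [[ 0.6144  0.0974  0.117 ]
 [ 0.5946 -0.1296  0.117 ]] [ 0.6045 -0.0161  0.117 ] 0.22784534100086345
tray [[ 0.6698 -0.2585  0.03  ]
 [ 0.6613 -0.4166  0.03  ]
 [ 0.3536 -0.3939  0.03  ]
 [ 0.3633 -0.2366  0.03  ]] [ 0.512  -0.3264  0.03  ]
tip [[0.4524 0.35   0.141 ]] [0.4524 0.3496 0.1427]
box [[0.5246 0.41   0.075 ]
 [0.5445 0.315  0.075 ]
 [0.4214 0.2917 0.075 ]
 [0.4025 0.3847 0.075 ]] [0.4733 0.3504 0.075 ]
bed [[ 0.9554  0.1062  0.02  ]
 [ 0.9355 -0.1301  0.02  ]
 [ 0.5017 -0.0924  0.02  ]
 [ 0.5198  0.1405  0.02  ]]
-4.500535606431804
[[ 0.2501  0.9682 -0.0005]
 [ 0.9682 -0.2501 -0.0016]
 [-0.0016 -0.0001 -1.    ]]
```

Emit:
arm_command --pt "0 -392 559 -30 -3.5" --pt "0 -392 559 -30 -3.5" --pt "0 -392 559 -30 -3.5" --pt "0 -392 559 -30 -3.5" --pt "0 -392 559 -30 -3.5" --pt "0 -392 559 -30 -3.5" --pt "0 -392 559 -30 -3.5" --pt "0 -392 559 -30 -3.5" --pt "0 -392 559 -30 -3.5" --pt "0 -392 559 -30 -3.5" --pt "0 -392 559 -30 -3.5" --pt "0 -392 559 -30 -3.5" --pt "0 -392 559 -30 -3.5" --pt "0 -392 559 -30 -3.5" --pt "0 -392 559 -30 -3.5" --pt "0 -392 559 -30 -3.5"

```text
clock: 1.75
tool_pos: [0.6057, 0.1095, 0.2607]
orientation: [-2.424, -1.996, 0.001]
force: [-0.1, -0.1, -0.0]
finger_gap: -0.0
```

```bash
cat > look.py <<'E'
import sys
from h import *
n=sys.argv[1:]
for k in n:
    cam,name=k.split(":")
    o=r.get_obs(); im=r.capture(cam)
    cv2.imwrite(f"pics/{name}.png",cv2.cvtColor(cv2.resize(im,(768,576),interpolation=cv2.INTER_CUBIC),cv2.COLOR_RGB2BGR))
    import pickle; pickle.dump(o,open(f"pics/{name}.pkl","wb"))
    print(o["clock"],o["tool_pos"],o["force"],o["finger_gap"])
    M=R.from_rotvec(o["orientation"]).as_matrix();print(M[:,0],M[:,1])
E
python3 look.py wrist:w1
```

```text
1.75 [0.60568184 0.10950921 0.2606562 ] [-0.07493419 -0.07113394 -0.04966111] -3.582968642081064e-05
[1.92014222e-01 9.81392139e-01 8.72429894e-05] [ 0.98139107 -0.19201388 -0.00149461]
```

View pics/w1.png

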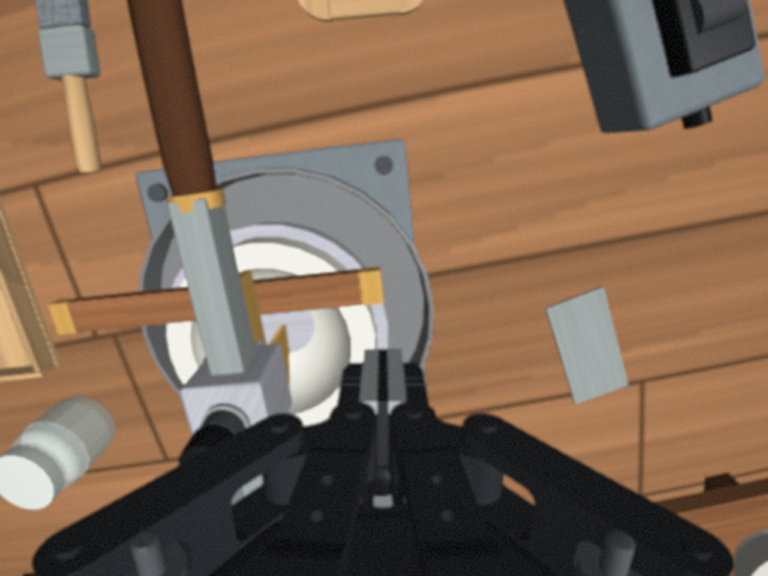

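Emit:
arm_command --pt "0 0 0 33 0" --pt "0 0 15 33 0" --pt "0 0 20 33 0" --pt "0 0 25 33 0" --pt "0 0 27 33 0" --pt "0 0 27 33 0" --pt "0 0 27 33 0"

```text
clock: 2.5
tool_pos: [0.6323, 0.105, 0.229]
orientation: [2.423, 1.999, 0.001]
force: [0.6, -0.0, 0.8]
finger_gap: -0.0001
```

```bash
python3 look.py side:s1 top:t1; python3 -c "
import cv2
a=cv2.imread('pics/s1.png');cv2.imwrite('pics/s1c.png',cv2.resize(a[200:350,230:430],(800,600),interpolation=2))
a=cv2.imread('pics/t1.png');cv2.imwrite('pics/t1c.png',cv2.resize(a[200:350,280:480],(800,600),interpolation=2))"
```

```text
2.5 [0.63232198 0.10504048 0.22897952] [ 0.55159717 -0.03150035  0.83770975] -5.798309120255469e-05
[1.90329070e-01 9.81720308e-01 2.84851147e-04] [ 9.81719993e-01 -1.90329240e-01  7.97294092e-04]
2.55 [0.63226323 0.10493779 0.22883659] [-0.09032227  0.15085475  0.08128258] -0.0003220657999934463
[1.90437861e-01 9.81699223e-01 2.35735190e-04] [ 9.81699031e-01 -1.90437974e-01  6.24732110e-04]
```

View pics/s1c.png

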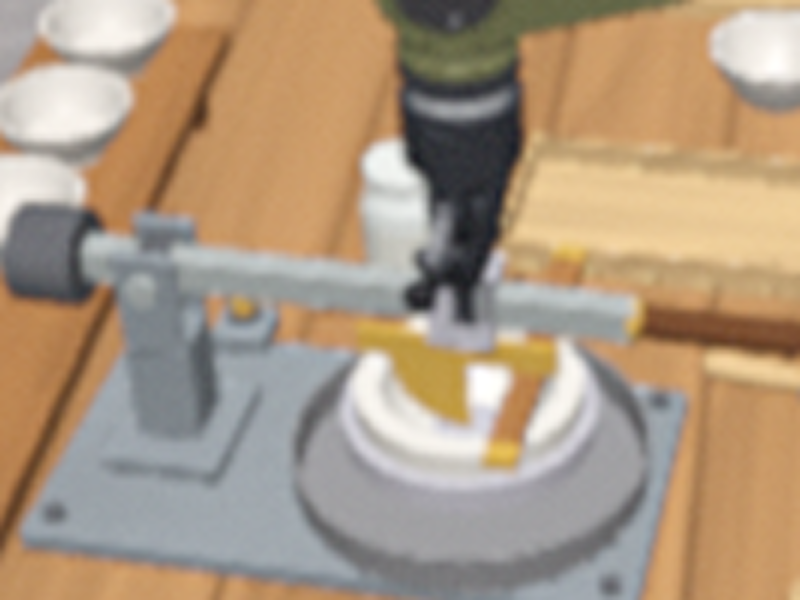

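View pics/t1c.png

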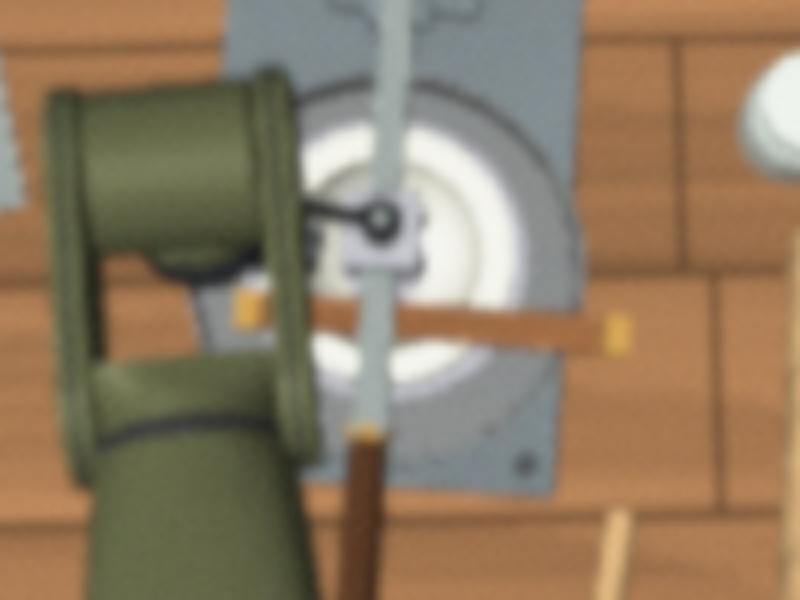

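Emit:
arm_command --pt "0 0 2 0 0" --pt "0 0 4 0 0" --pt "0 0 6 0 0" --pt "0 0 6 0 0"

```text
clock: 3.0
tool_pos: [0.6384, 0.1036, 0.2283]
orientation: [2.424, 1.998, -0.0]
force: [-0.1, -0.3, 0.0]
finger_gap: -0.0001
```

Emit:
arm_command --pt "0 0 2 0 0" --pt "0 0 3 0 0" --pt "0 0 3 0 0"

```text
clock: 3.3
tool_pos: [0.6412, 0.1031, 0.2283]
orientation: [-2.424, -1.999, 0.0]
force: [-0.2, 0.3, -0.0]
finger_gap: -0.0001
```

Emit:
arm_command --pt "0 0 2 0 0" --pt "0 0 3 0 0" --pt "0 0 3 0 0"

```text
clock: 3.6
tool_pos: [0.6441, 0.1026, 0.2283]
orientation: [-2.424, -1.998, 0.0]
force: [-0.4, 0.1, 1.2]
finger_gap: 0.0004
```

Emit:
arm_command --pt "0 0 2 0 0" --pt "0 0 3 0 0" --pt "0 0 3 0 0"

```text
clock: 3.9
tool_pos: [0.6469, 0.1023, 0.2283]
orientation: [-2.423, -1.998, 0.0]
force: [-1.8, 1.2, 0.7]
finger_gap: 0.0002
```

Emit:
arm_command --pt "0 0 2 0 0" --pt "0 0 3 0 0" --pt "0 0 3 0 0"

```text
clock: 4.2
tool_pos: [0.6498, 0.1017, 0.2282]
orientation: [-2.423, -1.998, 0.0]
force: [-2.9, 3.7, 2.1]
finger_gap: -0.0002
```

```bash
python3 look.py side:s2 ; python3 -c "
import cv2
a=cv2.imread('pics/s2.png');cv2.imwrite('pics/s2c.png',cv2.resize(a[230:320,300:420],(800,600),interpolation=2))"
```

```text
4.2 [0.64978594 0.10174017 0.22824025] [-2.94169724  3.69370917  2.10445426] -0.00018261321032208853
[1.90333762e-01 9.81719349e-01 4.22779227e-04] [ 9.81719159e-01 -1.90333364e-01 -8.38729237e-04]
```

View pics/s2c.png

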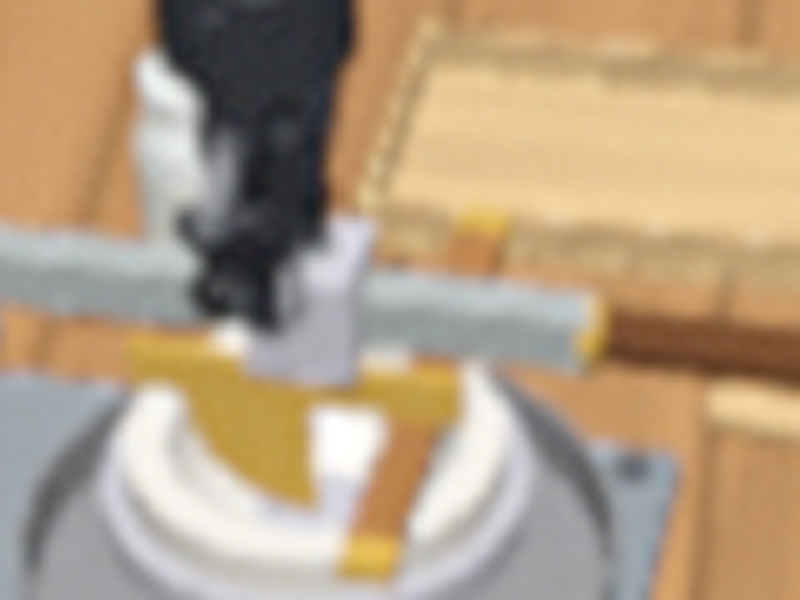

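Emit:
arm_command --pt "0 0 -6 0 0" --pt "0 0 -12 0 0" --pt "0 -6 -14 0 0" --pt "0 -6 -14 0 0" --pt "0 -6 -14 0 0"

```text
clock: 4.75
tool_pos: [0.6352, 0.0977, 0.2285]
orientation: [2.424, 1.997, 0.001]
force: [0.4, 0.3, -0.3]
finger_gap: -0.0001
```

Emit:
arm_command --pt "0 0 4 0 0" --pt "0 0 7 0 0" --pt "0 0 7 0 0" --pt "0 0 7 0 0"

```text
clock: 5.15
tool_pos: [0.6421, 0.0968, 0.2282]
orientation: [-2.424, -1.999, 0.0]
force: [-0.1, -0.1, 0.2]
finger_gap: -0.0001
```

Emit:
arm_command --pt "0 0 2 0 0" --pt "0 0 3 0 0" --pt "0 0 3 0 0" --pt "0 0 3 0 0"

```text
clock: 5.55
tool_pos: [0.6447, 0.0965, 0.2282]
orientation: [-2.423, -1.999, 0.0]
force: [-1.4, 0.6, 0.1]
finger_gap: 0.0
```

Emit:
arm_command --pt "0 0 2 0 0" --pt "0 0 3 0 0" --pt "0 0 3 0 0" --pt "0 0 3 0 0"

```text
clock: 5.95
tool_pos: [0.6477, 0.0959, 0.2283]
orientation: [-2.423, -1.998, 0.0]
force: [-2.5, 2.4, 1.4]
finger_gap: -0.0
```

Emit:
arm_command --pt "0 0 2 0 0" --pt "0 0 4 0 0" --pt "0 0 6 0 0" --pt "0 0 7 0 0" --pt "0 0 7 0 0"

```text
clock: 6.45
tool_pos: [0.654, 0.0951, 0.2282]
orientation: [-2.422, -1.998, 0.001]
force: [-5.8, 4.8, 1.9]
finger_gap: 0.0001
```

Emit:
arm_command --pt "0 0 2 0 0" --pt "0 0 3 0 0" --pt "0 0 3 0 0"

```text
clock: 6.75
tool_pos: [0.6566, 0.0947, 0.228]
orientation: [-2.421, -1.997, 0.002]
force: [-6.5, 4.3, 3.1]
finger_gap: 0.0003
```

Emit:
arm_command --pt "0 0 1 0 0" --pt "0 0 1 0 0" --pt "0 0 1 0 0" --pt "0 0 1 0 0" --pt "0 0 1 0 0" --pt "0 0 1 0 0" --pt "0 0 1 0 0" --pt "0 0 1 0 0" --pt "0 0 1 0 0" --pt "0 0 1 0 0" --pt "0 0 1 0 0" --pt "0 0 1 0 0" --pt "0 0 1 0 0" --pt "0 0 1 0 0"

```text
clock: 8.15
tool_pos: [0.6574, 0.0946, 0.228]
orientation: [-2.421, -1.997, 0.003]
force: [-7.5, 5.0, 1.6]
finger_gap: -0.0002
```

```bash
python3 look.py side:s3 ; python3 -c "
import cv2
a=cv2.imread('pics/s3.png');cv2.imwrite('pics/s3c.png',cv2.resize(a[230:320,300:420],(800,600),interpolation=2))"
```

```text
8.15 [0.65735527 0.09457215 0.22803868] [-7.49503121  4.96878402  1.6225811 ] -0.00016903085823906792
[1.89989791e-01 9.81785661e-01 8.91603264e-04] [ 0.98177905 -0.18998492 -0.0039524 ]
```

View pics/s3c.png

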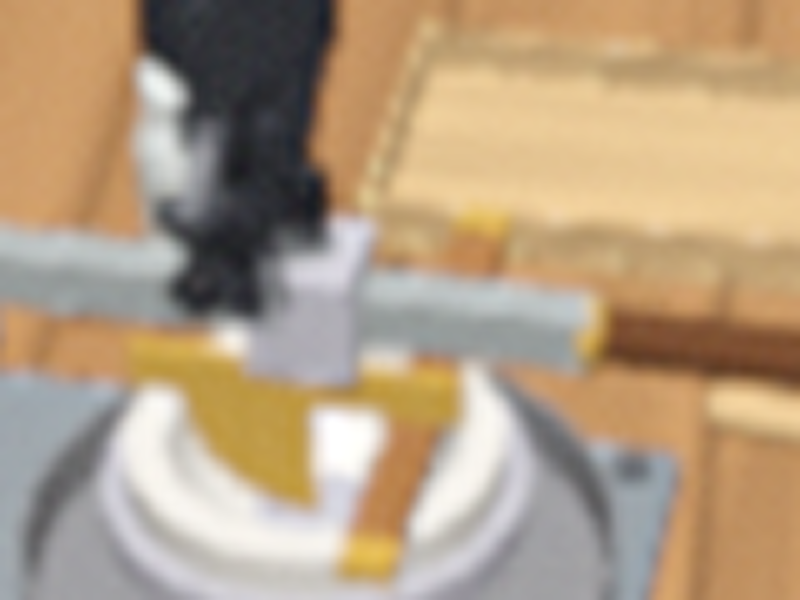

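Emit:
arm_command --pt "0 0 -3 0 0" --pt "0 0 -6 0 0" --pt "0 0 -9 0 0" --pt "0 0 -12 0 0" --pt "0 0 -15 0 0" --pt "0 0 -25 0 0" --pt "0 0 -50 0 0" --pt "0 0 -60 -30 0" --pt "85 -30 -80 -60 -3" --pt "85 -60 -120 -60 -6" --pt "85 -100 -171 -60 -6" --pt "85 -100 -171 -60 -6" --pt "85 -100 -171 -60 -6" --pt "85 -100 -171 -60 -6"

```text
clock: 9.6
tool_pos: [0.472, 0.0277, 0.2888]
orientation: [2.315, 2.121, 0.002]
force: [-0.2, 0.7, 1.0]
finger_gap: 0.0847
```

```bash
python3 look.py wrist:w4 top:t4;python3 -c "
import cv2
a=cv2.imread('pics/t4.png');cv2.imwrite('pics/t4c.png',cv2.resize(a[200:350,280:480],(800,600),interpolation=2))"
```

```text
9.6 [0.47201999 0.0277308  0.28880285] [-0.24853149  0.69728741  0.9982641 ] 0.08474226759929479
[ 8.76445780e-02  9.96151768e-01 -2.89160613e-04] [ 0.99614964 -0.08764378  0.00211205]
9.65 [0.47233677 0.02796021 0.28866147] [ 0.4348593  -0.09538231 -0.34911223] 0.08512067221586941
[ 8.70312029e-02  9.96205552e-01 -2.59567923e-04] [ 0.99620467 -0.08703077  0.00138065]
```

View pics/w4.png

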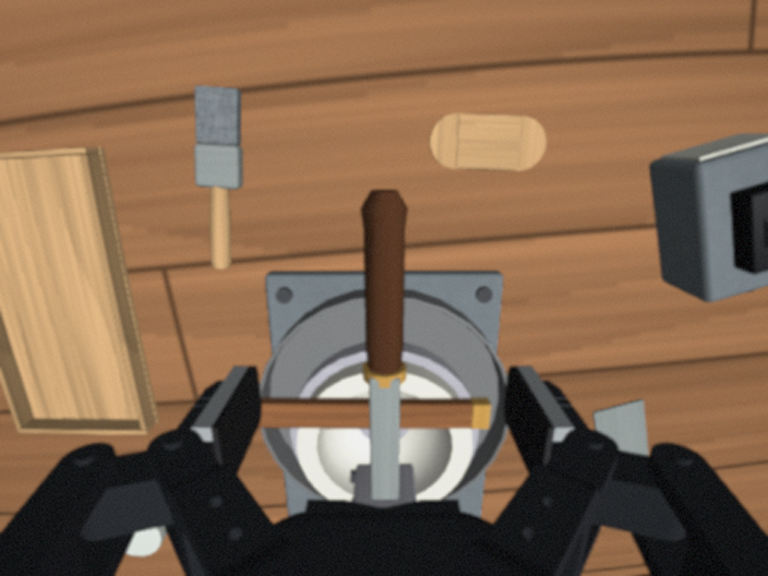

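View pics/t4c.png

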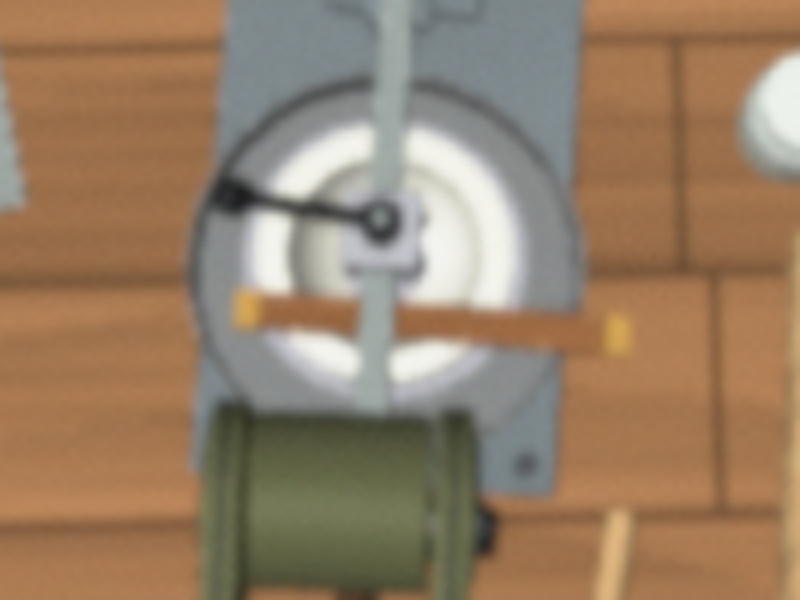

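Run:
```python
from h import *
import pickle
o=pickle.load(open("pics/w4.pkl","rb"))
f=lambda *p:[(a/1.5-.17,b/1.5-.17) for a,b in p]
print(atz("wrist",f((385,375),(383,192)),.1875,o))
g=atz("wrist",f((490,400),(490,428)),.117,o);print("gauge +y end",g)
g=atz("top",f((70+0,0)),.117) if 0 else None
```

```text
[[0.53151089 0.02496922 0.1875    ]
 [0.41789697 0.03354825 0.1875    ]]
gauge +y end [[0.60262667 0.10786665 0.117     ]
 [0.63069304 0.10780104 0.117     ]]
```

Emit:
arm_command --pt "85 1 2 50 0" --pt "85 1 2 90 0" --pt "85 1 2 120 0" --pt "85 1 2 130 0" --pt "85 1 2 130 0" --pt "85 1 2 130 0" --pt "10 1 2 130 0" --pt "10 1 2 130 0" --pt "10 1 2 130 0" --pt "10 1 2 130 0" --pt "10 1 2 130 0" --pt "10 1 2 130 0" --newtons 25

```text
clock: 10.9
tool_pos: [0.474, 0.0284, 0.159]
orientation: [2.315, 2.122, -0.0]
force: [-1.6, -2.8, 4.1]
finger_gap: 0.0242
```

Emit:
arm_command --pt "10 0 0.1 -10 0" --pt "10 0 0.5 -20 0" --pt "10 0 1 -30 0" --pt "10 0 2 -40 0" --pt "10 0 2 -40 0"

```text
clock: 11.4
tool_pos: [0.4758, 0.0284, 0.1991]
orientation: [2.316, 2.123, -0.001]
force: [-0.7, -4.2, 0.8]
finger_gap: 0.0241
```

Emit:
arm_command --pt "10 0 2.5 -20 0" --pt "10 0 6 -40 0" --pt "10 0 10.5 -59 0" --pt "10 0 16 -78 0" --pt "10 0 22 -97 0" --pt "10 0 26 -107 0" --pt "10 0 29.5 -116 0" --pt "10 0 29.5 -116 0"

```text
clock: 12.2
tool_pos: [0.5055, 0.0258, 0.3152]
orientation: [2.316, 2.122, -0.0]
force: [-1.7, -3.8, 0.5]
finger_gap: 0.0241
```

Emit:
arm_command --pt "10 0 1 -3 0" --pt "10 0 2 -5 0" --pt "10 0 2 -5 0"

```text
clock: 12.5
tool_pos: [0.507, 0.0257, 0.3186]
orientation: [-2.316, -2.122, 0.002]
force: [0.2, -4.4, -5.3]
finger_gap: 0.0241
```

Emit:
arm_command --pt "10 0 1 -3 0" --pt "10 0 1 -3 0"

```text
clock: 12.7
tool_pos: [0.5085, 0.0256, 0.3221]
orientation: [2.315, 2.122, 0.0]
force: [2.5, -4.7, -6.0]
finger_gap: 0.0236
```

Emit:
arm_command --pt "85 0 0 0 0" --pt "85 0 0 0 0" --pt "85 0 0 0 0" --pt "85 0 0 0 0" --pt "85 0 0 -30 0" --pt "85 0 0 -70 0" --pt "85 0 0 -110 0" --pt "85 0 0 -120 0" --pt "85 -130 0 -120 0" --pt "85 -130 0 -120 8" --pt "85 -130 0 -120 16" --pt "85 -130 0 -120 24" --pt "85 -130 0 -120 24"

```text
clock: 14.0
tool_pos: [0.4967, -0.1044, 0.4417]
orientation: [-2.707, -1.592, 0.0]
force: [0.2, 0.2, -0.2]
finger_gap: 0.0849
```

```bash
python3 look.py side:s5 wrist:w5
```

```text
14.0 [ 0.49670747 -0.10442547  0.44166972] [ 0.19757795  0.16984074 -0.1664181 ] 0.08488530950300185
[4.85878289e-01 8.74026437e-01 2.74557770e-04] [ 0.87402619 -0.48587785 -0.00096243]
14.05 [ 0.49677932 -0.10381891  0.44186133] [-0.45281684  0.36310465 -0.04030824] 0.08510015775789777
[4.82672537e-01 8.75800856e-01 2.86589109e-04] [ 8.75800782e-01 -4.82672272e-01 -6.84934559e-04]
```

View pics/s5.png

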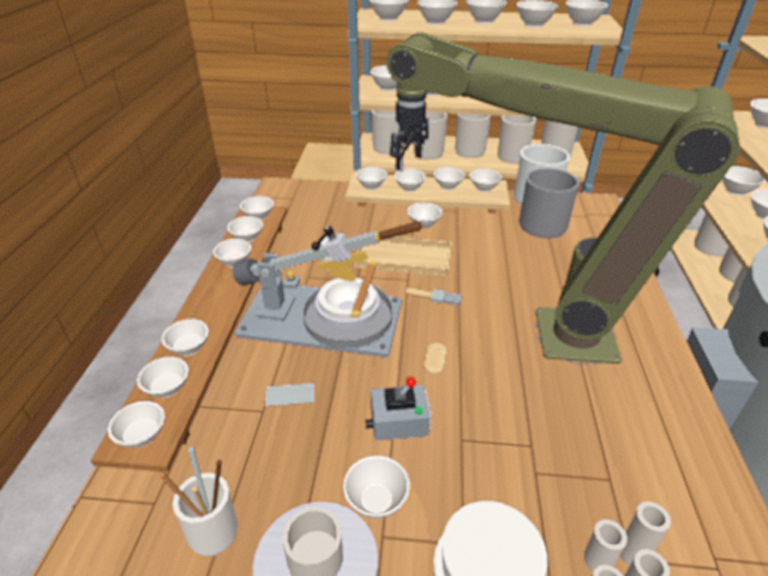

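View pics/w5.png

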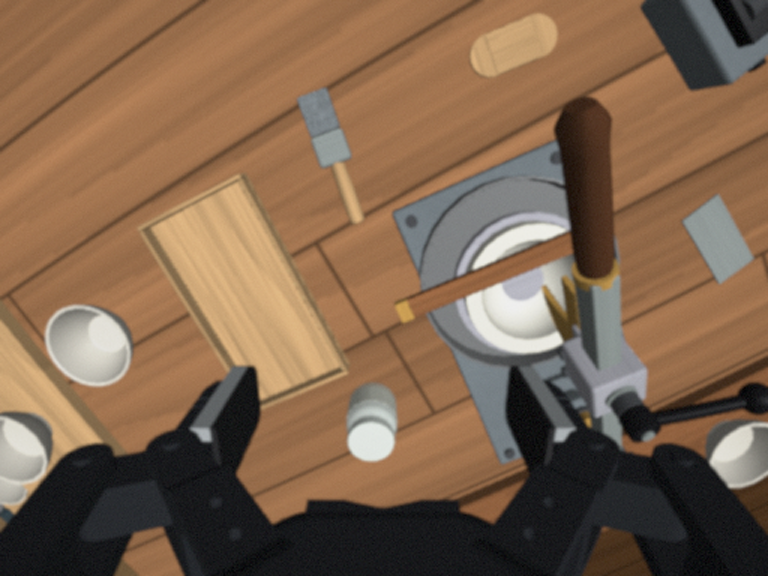

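```bash
python3 -c "
import cv2
a=cv2.imread('pics/w5.png');cv2.imwrite('pics/w5c.png',cv2.resize(a[200:350,380:580],(800,600),interpolation=2))"
```

```text
(no output)
```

View pics/w5c.png

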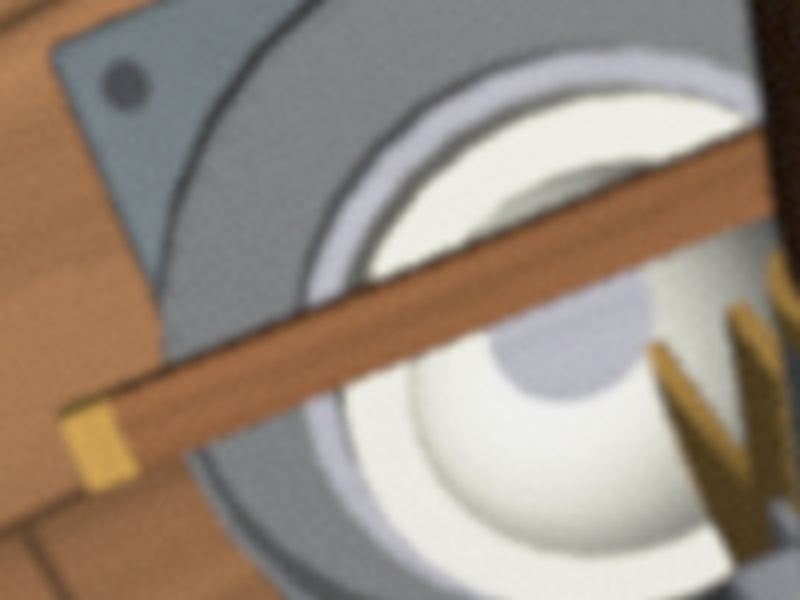

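Run:
```python
from h import *
import pickle
o=pickle.load(open("pics/w5.pkl","rb"))
f=lambda *p:[((380+a/4)/1.5-.2,(200+b/4)/1.5-.2) for a,b in p]
P=atz("wrist",f((65,415),(97,490),(110,398),(750,132),(140,472),(770,215)),.117,o);print(P.round(4))
e=(P[0]+P[1])/2
u=(P[3]-P[2]);u2=P[5]-P[4]
for d in(u,u2):print(np.degrees(np.arctan2(d[1],d[0])))
d=u/np.linalg.norm(u)+u2/np.linalg.norm(u2);d/=np.linalg.norm(d)
n=np.array([-d[1],d[0],0])
c=(P[2:]@n)[:2].mean()/2+(P[2:]@n)[2:].mean()/2
w=(P[2:4]@n).mean()-(P[4:]@n).mean();print("width",w,"end",e,"centre",)
end=n*c+d*(e@d)
print(end+d*.1225,"grip@92",end+d*.0305,"grip75",end+d*.0475)
print("mtx",o['q'])
g=lambda *p:[(a/1.5-.17,b/1.5-.17) for a,b in p]
t=atz("wrist",g((243,176),(347,372),(139,229)),.03,o);print(t)
```

```text
[[ 0.585  -0.1328  0.117 ]
 [ 0.61   -0.1356  0.117 ]
 [ 0.5867 -0.119   0.117 ]
 [ 0.6034  0.0722  0.117 ]
 [ 0.611  -0.122   0.117 ]
 [ 0.6281  0.0685  0.117 ]]
85.0071963698071
84.86856160269818
width 0.02473274737258968 end [ 0.59748737 -0.13417191  0.117     ] centre
[ 0.60844059 -0.01216249  0.        ] grip@92 [ 0.6003229  -0.10380365  0.        ] grip75 [ 0.60182291 -0.08686996  0.        ]
mtx [-3.12054349e-01 -2.39453627e-01  1.65212928e+00  4.17050575e-04
  1.72953480e+00 -1.37908126e+00]
[[ 0.37151915 -0.23304845  0.03      ]
 [ 0.67183506 -0.25667597  0.03      ]
 [ 0.35936263 -0.3922172   0.03      ]]
```

Emit:
arm_command --pt "85 10 20 0 8" --pt "85 20 40 0 16" --pt "85 30 60 0 24" --pt "85 40 80 0 32" --pt "85 47 92 0 40" --pt "85 47 92 0 48" --pt "85 47 92 0 56" --pt "85 47 92 0 64" --pt "85 47 92 30 66" --pt "85 47 92 80 66" --pt "85 47 92 130 66" --pt "85 47 92 140 66" --pt "85 47 92 140 66"

```text
clock: 15.4
tool_pos: [0.5993, -0.1062, 0.3001]
orientation: [-3.138, 0.133, 0.007]
force: [-0.5, -0.2, 0.1]
finger_gap: 0.0854
```

```bash
python3 look.py wrist:w6 top:t6
```

```text
15.4 [ 0.59929686 -0.1061565   0.30008927] [-0.46475224 -0.24971956  0.13804021] 0.08536479954676837
[ 0.9964064  -0.08457396 -0.00464099] [-8.45791396e-02 -9.96416330e-01 -9.31098780e-04]
15.45 [ 0.60058441 -0.10663455  0.30348311] [0.71378047 0.44063865 0.67388017] 0.08496934626718644
[ 9.96377244e-01 -8.50404463e-02  7.14748773e-04] [-8.50404886e-02 -9.96377496e-01  2.90213495e-05]
```

View pics/w6.png

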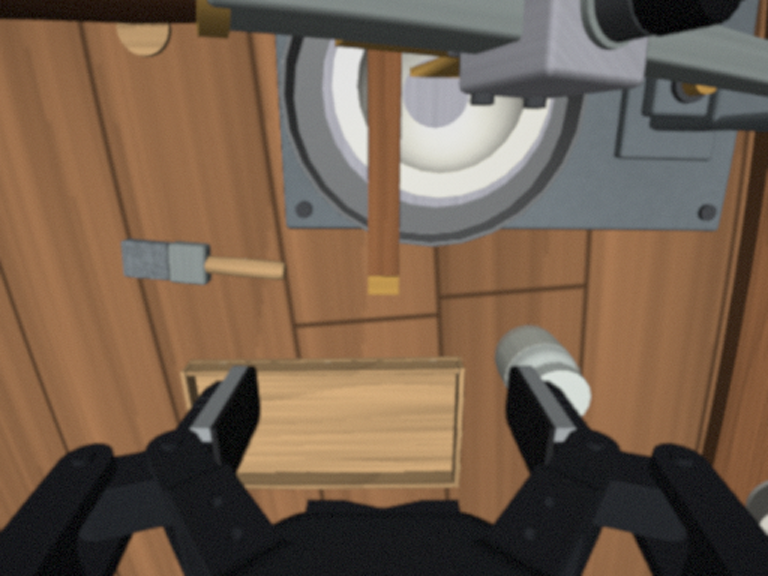

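View pics/t6.png

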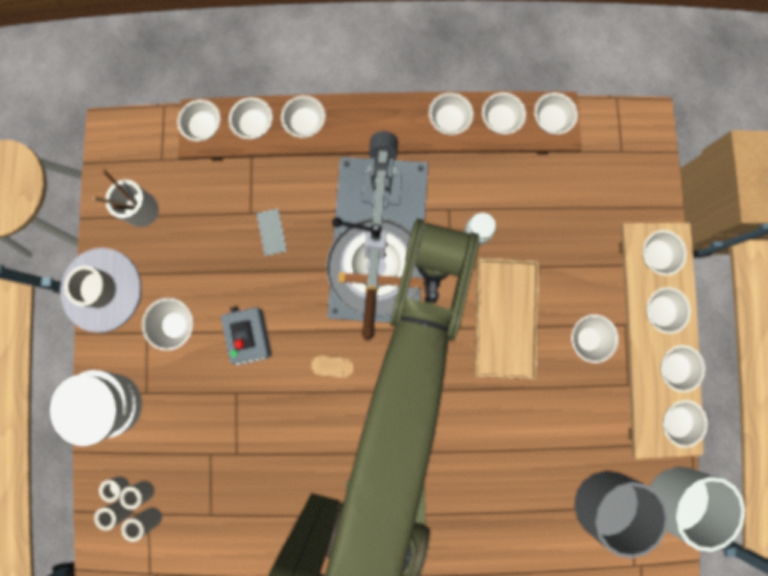

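Emit:
arm_command --pt "60 0 0 50 0" --pt "60 0 0 90 0" --pt "60 0 0 130 0" --pt "60 0 0 160 0" --pt "60 0 0 180 0" --pt "60 0 0 180 0" --pt "60 0 0 180 0" --newtons 50

```text
clock: 16.2
tool_pos: [0.6023, -0.1077, 0.1256]
orientation: [3.138, -0.136, 0.007]
force: [1.4, -0.6, 0.2]
finger_gap: 0.0598
```

```bash
python3 look.py wrist:w7 side:s7;python3 -c "
import cv2
a=cv2.imread('pics/s7.png');cv2.imwrite('pics/s7c.png',cv2.resize(a[200:350,280:480],(800,600),interpolation=2))"
```

```text
16.2 [ 0.60232774 -0.10766617  0.12564645] [ 1.35002499 -0.57019298  0.17199107] 0.059828883183056986
[ 0.99623878 -0.08652301  0.00469666] [-8.65277784e-02 -9.96249100e-01  8.21039225e-04]
16.25 [ 0.60260555 -0.10776017  0.12621731] [ 0.42899658 -0.70001615 -0.35165438] 0.06036317540324911
[ 0.99622299 -0.08663484  0.00584384] [-0.08664244 -0.99623891  0.00105976]
```

View pics/w7.png

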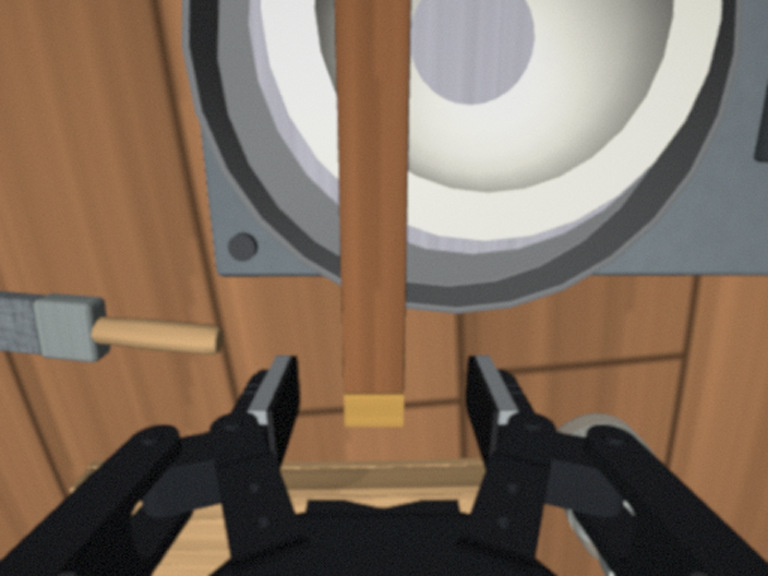

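View pics/s7c.png

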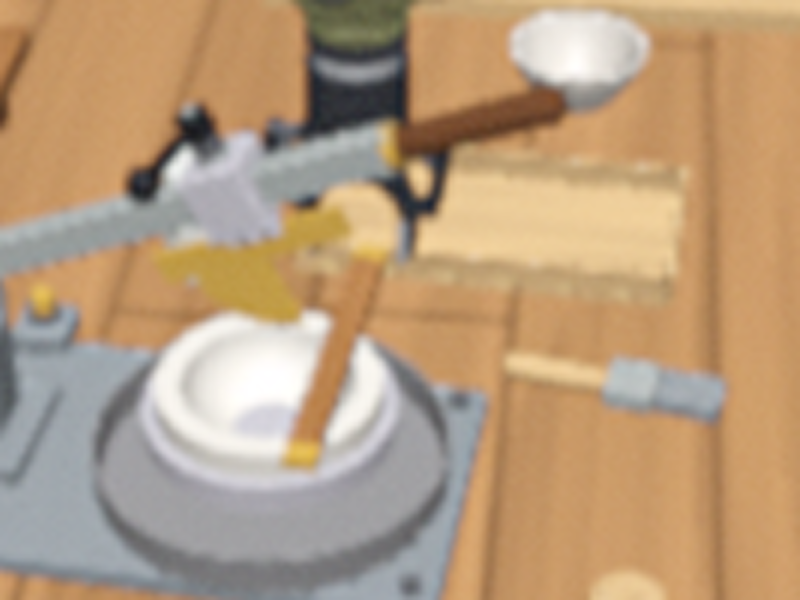

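Emit:
arm_command --pt "60 -3 0 8 0" --pt "60 -3 0 18 0" --pt "60 -3 0 18 0" --pt "60 -3 0 18 0"

```text
clock: 16.7
tool_pos: [0.5966, -0.1068, 0.1036]
orientation: [-3.138, 0.137, 0.002]
force: [-0.4, -0.3, -0.6]
finger_gap: 0.0602
```

Emit:
arm_command --pt "60 2 0 0 0" --pt "60 2 0 0 0" --pt "15 2 0 0 0" --pt "15 2 0 0 0" --pt "15 2 0 0 0" --pt "15 2 0 0 0" --pt "15 2 0 0 0" --pt "15 2 0 0 0" --newtons 60

```text
clock: 17.5
tool_pos: [0.5992, -0.1071, 0.1045]
orientation: [3.139, -0.137, 0.0]
force: [0.4, 0.7, 1.4]
finger_gap: 0.0223
```

Emit:
arm_command --pt "15 0 0 -2 0" --pt "15 0 0 -5 0" --pt "15 0 0 -8 0" --pt "15 0 0 -12 0" --pt "15 0 0 -14 0" --pt "15 0 0 -14 0"

```text
clock: 18.1
tool_pos: [0.5995, -0.1071, 0.119]
orientation: [3.138, -0.137, 0.002]
force: [-0.3, 0.6, -0.6]
finger_gap: 0.0226
```

```bash
python3 look.py wrist:w8 side:s8;python3 -c "
import cv2
a=cv2.imread('pics/s8.png');cv2.imwrite('pics/s8c.png',cv2.resize(a[200:350,280:480],(800,600),interpolation=2))"
```

```text
18.1 [ 0.59946873 -0.10714974  0.11900322] [-0.27993657  0.60982068 -0.56309208] 0.0226194532302444
[ 0.99621734 -0.08688996  0.00107256] [-8.68902669e-02 -9.96217860e-01  2.40057586e-04]
18.15 [ 0.59928103 -0.10710266  0.11866159] [-0.24037509 -0.60963095 -1.33116382] 0.022574199836181322
[ 9.96220969e-01 -8.68532056e-02  5.50085429e-04] [-8.68532947e-02 -9.96221103e-01  1.40181358e-04]
```

View pics/s8c.png

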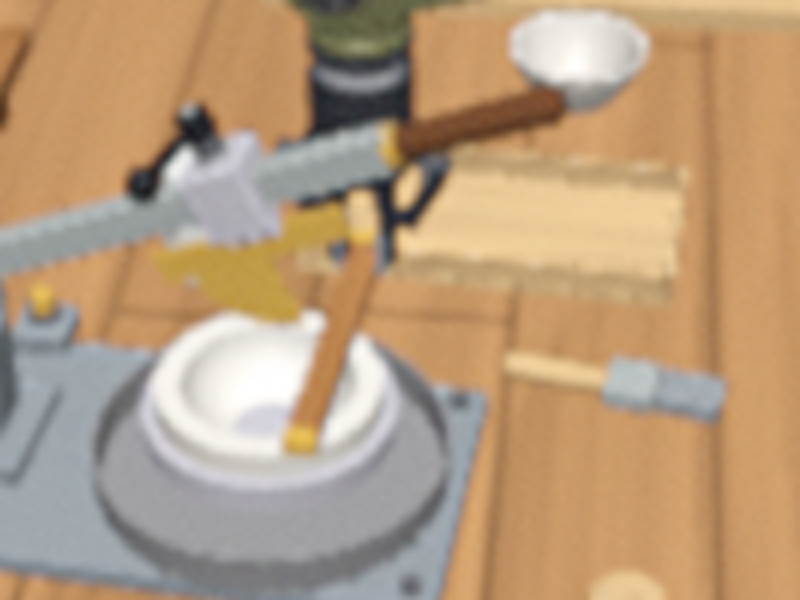

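View pics/w8.png

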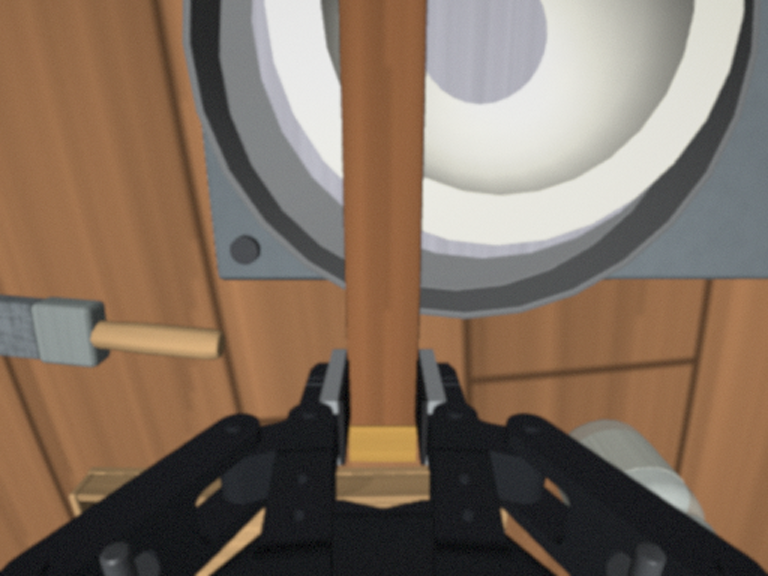

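Emit:
arm_command --pt "15 0 10 0 0" --pt "15 0 30 0 0" --pt "15 0 55 0 0" --pt "15 0 80 0 0" --pt "15 0 105 0 0" --pt "15 0 130 0 0" --pt "15 0 150 0 0" --pt "15 0 165 -10 0" --pt "15 0 170 -30 0" --pt "15 0 170 -60 0" --pt "15 0 170 -90 0" --pt "15 0 170 -115 0" --pt "15 0 170 -130 0" --pt "15 0 170 -130 0"

```text
clock: 19.6
tool_pos: [0.5856, -0.2771, 0.252]
orientation: [3.136, -0.136, 0.008]
force: [0.1, -0.2, 0.2]
finger_gap: 0.0224
```

```bash
python3 look.py side:s9;python3 -c "
import cv2
a=cv2.imread('pics/s9.png');cv2.imwrite('pics/s9c.png',cv2.resize(a[150:350,280:546],(798,600),interpolation=2))"
```

```text
19.6 [ 0.58560634 -0.27713123  0.252037  ] [ 0.14338427 -0.17499427  0.18646333] 0.02236350005867537
[ 0.99622511 -0.08664986  0.00522744] [-0.08666336 -0.99623473  0.00241334]
```

View pics/s9c.png

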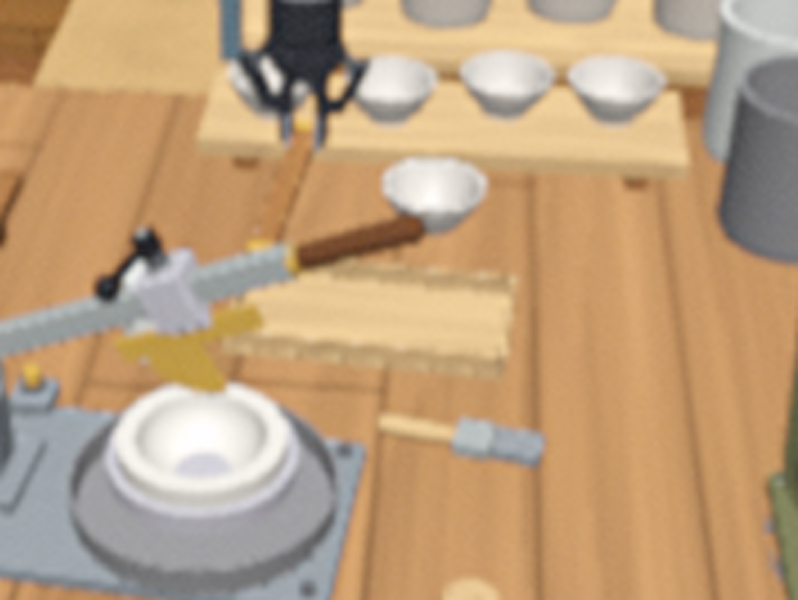

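Emit:
arm_command --pt "15 -15 5 0 6" --pt "15 -30 10 0 14" --pt "15 -50 18 0 22" --pt "15 -70 25 0 30" --pt "15 -90 30 0 38" --pt "15 -110 38 0 46" --pt "15 -130 45 0 54" --pt "15 -145 50 0 62" --pt "15 -155 55 0 70" --pt "15 -162 55 0 78" --pt "15 -162 55 0 85" --pt "15 -162 55 0 89.5" --pt "15 -162 55 50 89.5" --pt "15 -162 55 90 89.5" --pt "15 -162 55 130 89.5" --pt "15 -162 55 150 89.5" --pt "15 -162 55 150 89.5"

```text
clock: 21.35
tool_pos: [0.4147, -0.3138, 0.092]
orientation: [2.132, -2.306, -0.019]
force: [-0.4, 0.1, -0.8]
finger_gap: 0.0226
```

```bash
python3 look.py side:s10 wrist:w10 top:t10;python3 -c "
import cv2
a=cv2.imread('pics/s10.png');cv2.imwrite('pics/s10c.png',cv2.resize(a[150:350,280:546],(798,600),interpolation=2))
a=cv2.imread('pics/t10.png');cv2.imwrite('pics/t10c.png',cv2.resize(a[225:425,380:646],(798,600),interpolation=2))"
```

```text
21.35 [ 0.41466226 -0.3138247   0.09195691] [-0.3810871   0.10803573 -0.75800288] 0.022592099748576552
[-0.07806885 -0.99691842 -0.0076757 ] [-0.99690773  0.07799422  0.0095849 ]
21.4 [ 0.41626553 -0.31529995  0.09492621] [ 0.75594008 -1.21190333 -0.18701456] 0.022191469560258983
[-0.07811028 -0.99693473 -0.00446461] [-0.99693144  0.07808534  0.00551196]
21.45 [ 0.41760392 -0.31653831  0.09729739] [ 0.30859649 -0.50366938 -0.28781841] 0.022360745025354407
[-0.07807864 -0.99694592 -0.00160185] [-0.99694552  0.07807545  0.0019638 ]
```

View pics/s10c.png

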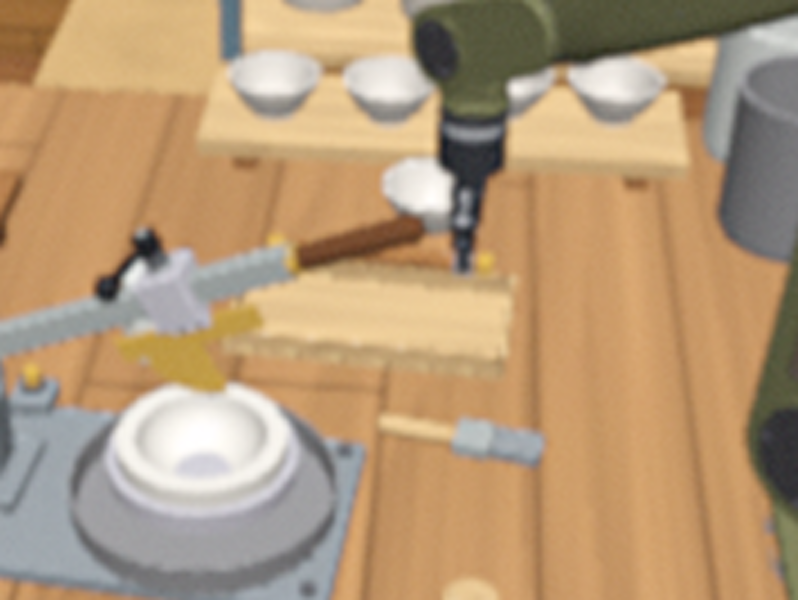

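View pics/w10.png

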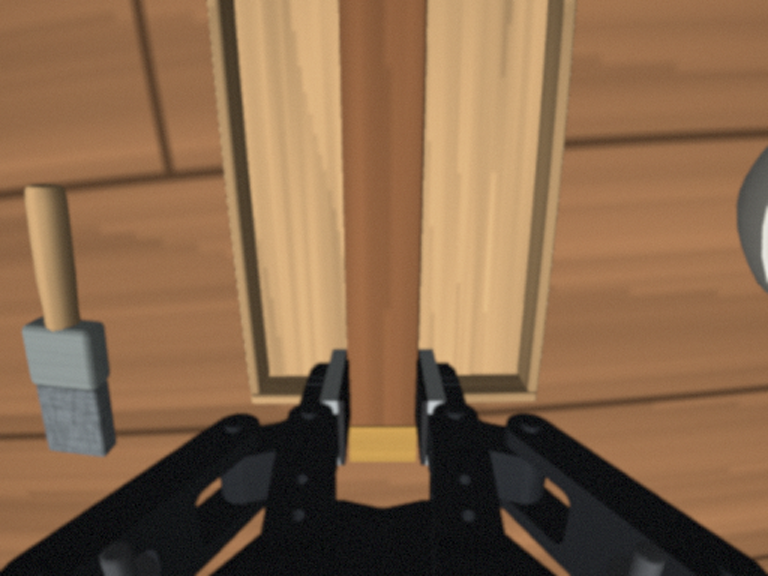

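View pics/t10c.png

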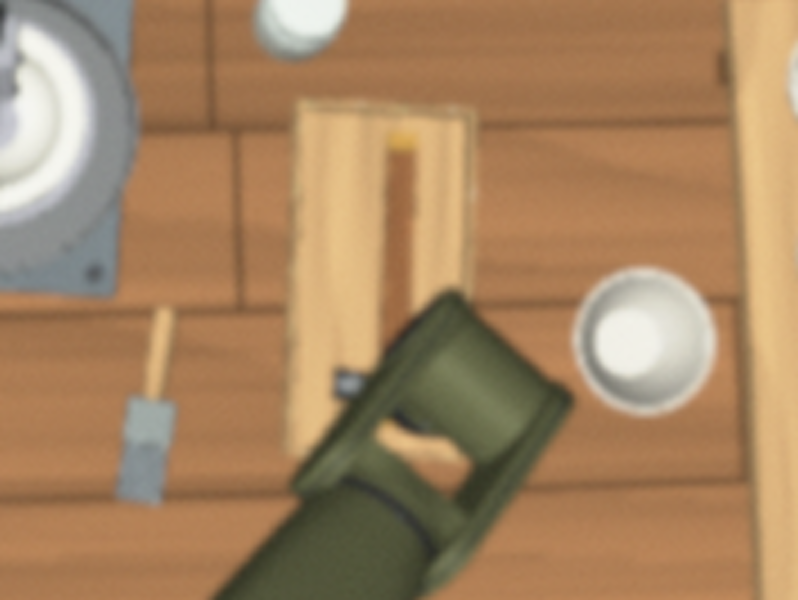

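Emit:
arm_command --pt "15 0 0 25 0" --pt "15 0 0 50 0" --pt "15 0 0 70 0" --pt "15 0 0 80 0" --pt "15 0 0 84 0" --pt "15 0 0 84 0" --pt "15 0 0 84 0" --pt "15 0 0 84 0"

```text
clock: 22.3
tool_pos: [0.419, -0.3179, 0.0157]
orientation: [-2.133, 2.306, -0.004]
force: [-0.2, -0.5, -0.2]
finger_gap: 0.0221
```

```bash
python3 look.py side:s11 wrist:w11;python3 -c "
import cv2
a=cv2.imread('pics/s11.png');cv2.imwrite('pics/s11c.png',cv2.resize(a[200:290,340:460],(800,600),interpolation=2))"
```

```text
22.3 [ 0.41899279 -0.31785948  0.01566651] [-0.16876681 -0.54549967 -0.23798827] 0.0220594590886254
[-0.07816301 -0.99693946  0.00149982] [-0.99693902  0.07816013 -0.00189259]
22.35 [ 0.41886189 -0.31771565  0.01547864] [-0.27274351  0.10900705 -0.6112824 ] 0.022358793372821754
[-0.07816274 -0.99693978  0.00129148] [-0.99693944  0.07816059 -0.00163656]
```

View pics/s11c.png

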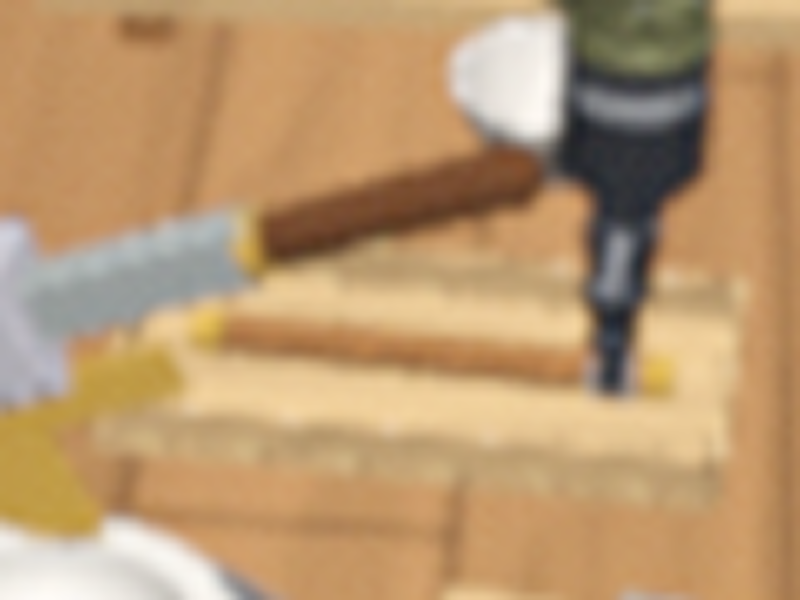

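View pics/w11.png

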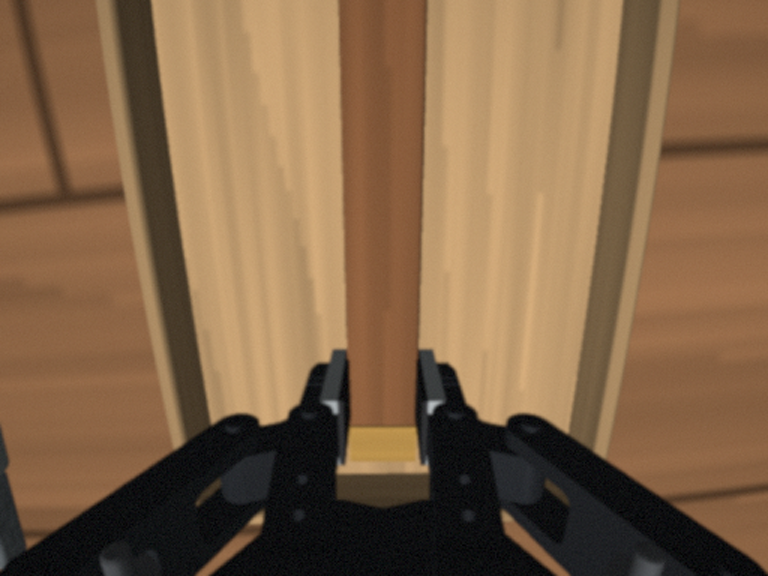

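Emit:
arm_command --pt "15 0 0 2 0" --pt "15 0 0 4 0" --pt "15 0 0 6 0" --pt "15 0 0 6 0" --pt "15 0 0 6 0"

```text
clock: 22.9
tool_pos: [0.4181, -0.317, 0.0081]
orientation: [2.133, -2.307, -0.001]
force: [0.6, 0.3, 0.3]
finger_gap: 0.0225
```

Emit:
arm_command --pt "15 0 0 1 0" --pt "15 0 0 2 0" --pt "15 0 0 2 0"

```text
clock: 23.2
tool_pos: [0.4183, -0.3172, 0.0064]
orientation: [2.133, -2.307, 0.0]
force: [-0.3, 0.3, -0.7]
finger_gap: 0.0221
```

Emit:
arm_command --pt "28 0 0 0 0" --pt "35 0 0 0 0" --pt "50 0 0 0 0" --pt "50 0 0 0 0" --pt "50 0 0 0 0" --pt "50 0 0 0 0" --pt "50 0 0 -20 0" --pt "50 0 0 -60 0" --pt "50 0 0 -110 0" --pt "50 0 0 -160 0" --pt "50 0 0 -210 0" --pt "50 0 0 -260 0" --pt "50 0 0 -280 0" --pt "50 0 0 -280 0"

```text
clock: 24.6
tool_pos: [0.4196, -0.3185, 0.2917]
orientation: [-2.132, 2.306, -0.014]
force: [0.5, -0.4, -0.6]
finger_gap: 0.0502
```

```bash
python3 look.py side:s12 wrist:w12;python3 -c "
import cv2
a=cv2.imread('pics/s12.png');cv2.imwrite('pics/s12c.png',cv2.resize(a[200:290,340:460],(800,600),interpolation=2))"
```

```text
24.6 [ 0.41964689 -0.31846387  0.29169163] [ 0.51847658 -0.37495307 -0.59563832] 0.05019892210897686
[-0.07815311 -0.99692465  0.00577409] [-0.99691872  0.07811099 -0.00719252]
24.65 [ 0.41872997 -0.31763868  0.28822981] [ 0.61073048  0.21294857 -0.93421589] 0.05008112705534809
[-0.07823001 -0.9969324   0.0024192 ] [-0.9969313   0.07822256 -0.0030357 ]
```

View pics/s12c.png

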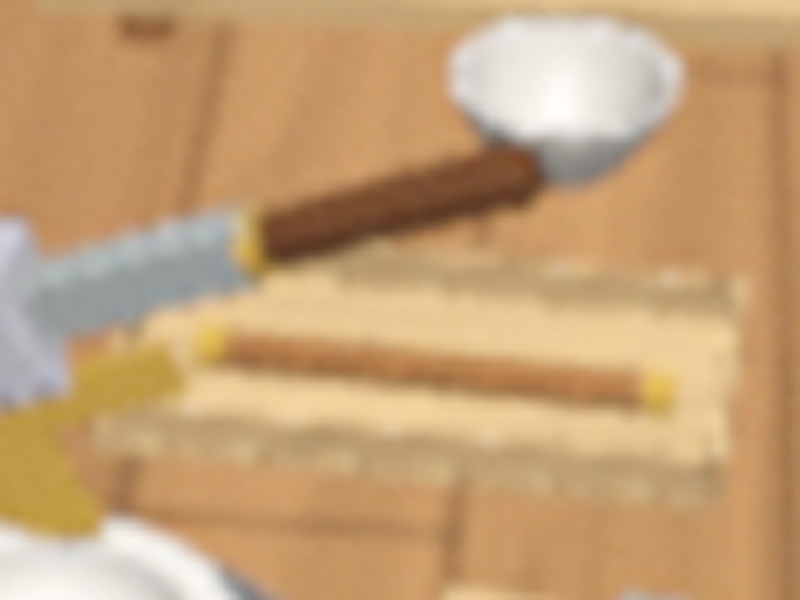

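View pics/w12.png

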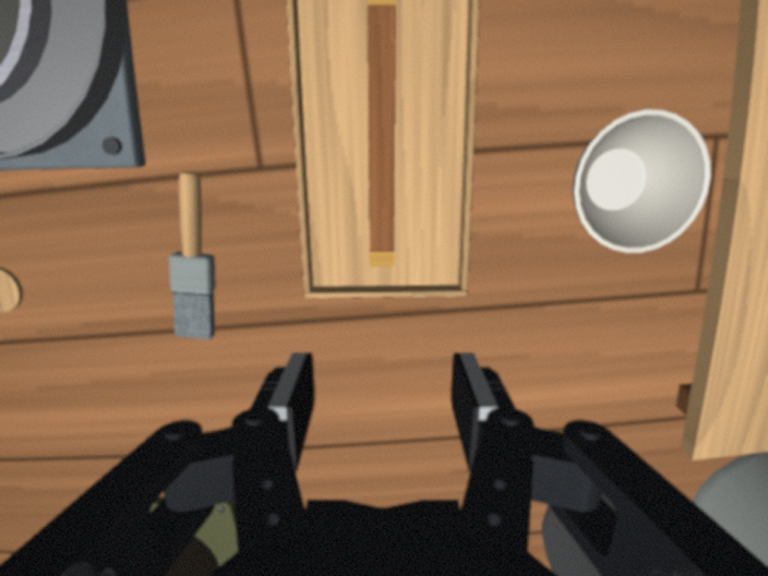

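Emit:
arm_command --pt "0 0 0 -50 0" --pt "0 0 0 -100 0" --pt "0 0 0 -152 0" --pt "0 -50 6 -152 0" --pt "0 -652 76 -152 0" --pt "0 -652 76 -152 -4" --pt "0 -652 76 -152 -8" --pt "0 -652 76 -152 -12" --pt "0 -652 76 -152 -16" --pt "0 -652 76 -152 -16" --pt "0 -652 76 -152 -16" --pt "0 -652 76 -152 -16" --pt "0 -652 76 -152 -16" --pt "0 -652 76 -152 -16" --pt "0 -652 76 -152 -16" --pt "0 -652 76 -152 -16" --pt "0 -652 76 -152 -16" --pt "0 -652 76 -152 -16" --pt "0 -652 76 -152 -16" --pt "0 -652 76 -152 -16"

```text
clock: 26.7
tool_pos: [0.3937, 0.3375, 0.4379]
orientation: [2.431, -1.989, 0.0]
force: [0.1, 0.3, -0.1]
finger_gap: -0.0002
```

```bash
python3 look.py wrist:w13 side:s13
```

```text
26.7 [0.39372074 0.33753269 0.4378886 ] [ 0.11270543  0.34763067 -0.14387496] -0.00016093455934049905
[ 1.97718522e-01 -9.80258680e-01  5.54172865e-04] [-9.80258771e-01 -1.97718270e-01  4.77596991e-04]
26.75 [0.393747   0.33750112 0.43828142] [ 0.19795194  0.31387788 -0.7696433 ] 0.0001393545991242693
[ 1.97521759e-01 -9.80298486e-01  1.84003347e-04] [-9.80298493e-01 -1.97521780e-01 -1.05327705e-04]
```

View pics/w13.png

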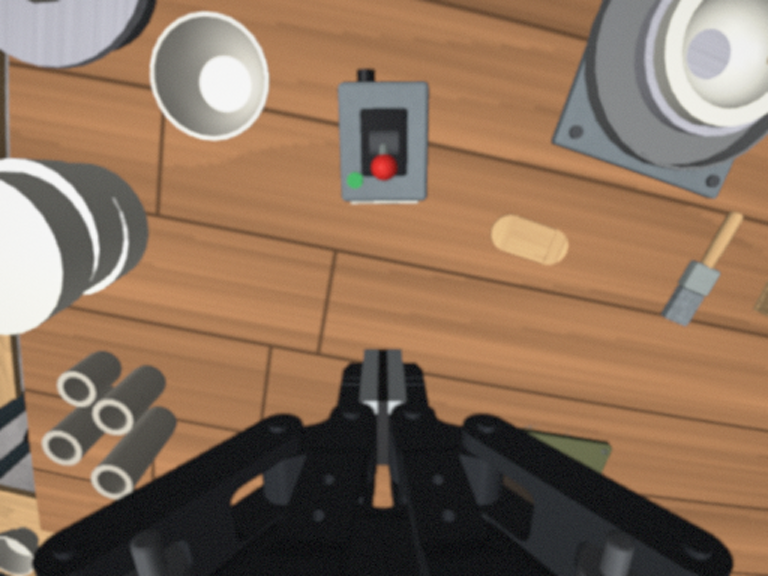

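View pics/s13.png

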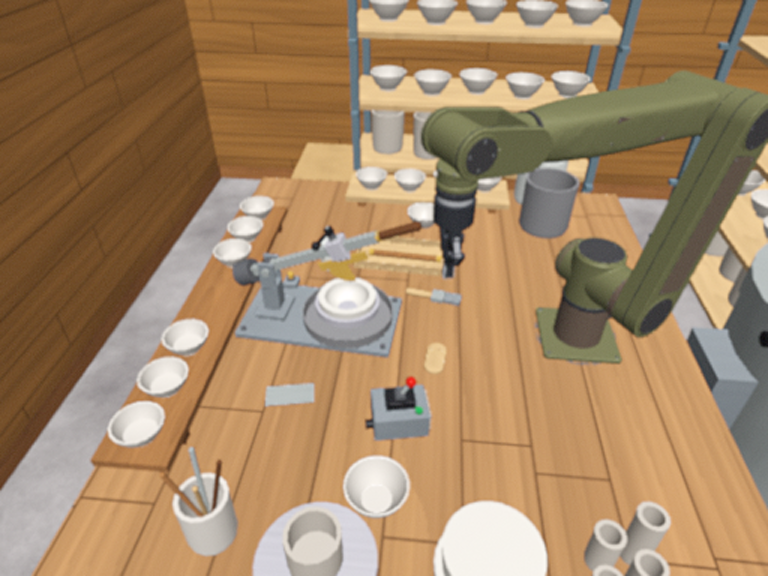

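Run:
```python
from h import *
import pickle
o=pickle.load(open("pics/w13.pkl","rb"))
p=atz("wrist",[(383.5/1.5-.17,167/1.5-.17)],.141,o)[0];M=R.from_rotvec(o["orientation"]).as_matrix()
print(p,M.T@(p-o["tool_pos"]))
```

```text
[0.4556303  0.34927537 0.141     ] [ 0.00056528 -0.06315092  0.29685883]
```

Emit:
arm_command --pt "0 0 0 50 0" --pt "0 0 0 100 0" --pt "0 0 0 150 0" --pt "0 0 0 200 0" --pt "0 0 0 250 0" --pt "0 0 0 290 0" --pt "0 0 0 310 0" --pt "0 0 0 310 0" --pt "0 0 -15 310 0" --pt "0 0 -30 310 0" --pt "0 0 -36 310 0" --pt "0 0 -40 310 0" --pt "0 0 -44 310 0" --pt "0 0 -44 310 0"

```text
clock: 28.2
tool_pos: [0.437, 0.3477, 0.1286]
orientation: [-2.432, 1.987, -0.001]
force: [-0.3, -0.2, 0.3]
finger_gap: 0.0001
```

```bash
python3 look.py side:s14;python3 -c "
import cv2
a=cv2.imread('pics/s14.png');cv2.imwrite('pics/s14c.png',cv2.resize(a[350:455,340:480],(800,600),interpolation=2))"
```

```text
28.2 [0.43695143 0.34774121 0.12858511] [-0.2785502  -0.23771385  0.31875251] 9.487232004767399e-05
[ 1.99605786e-01 -9.79876267e-01 -1.78026834e-04] [-9.79875941e-01 -1.99605561e-01 -8.72062404e-04]
```

View pics/s14c.png

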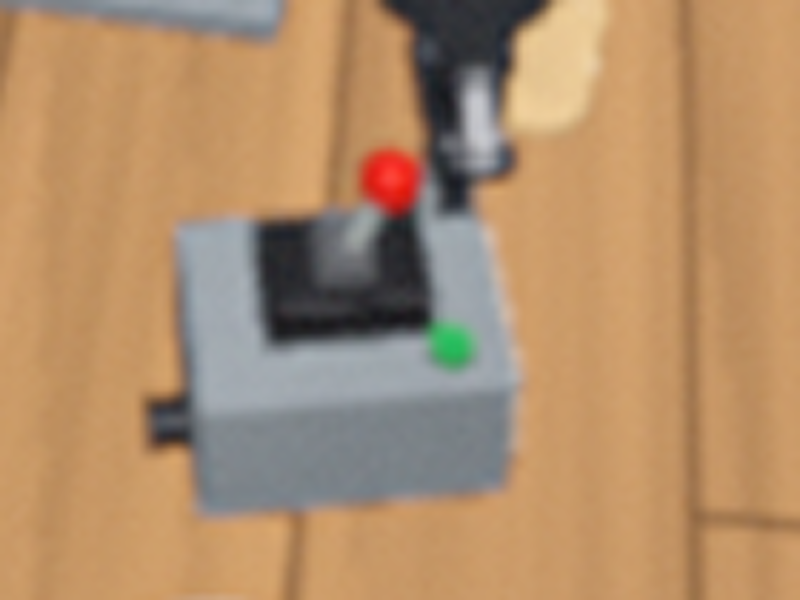

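Emit:
arm_command --pt "0 0 -5 0 0" --pt "0 0 -10 0 0" --pt "0 0 -15 0 0" --pt "0 0 -20 0 0" --pt "0 0 -25 0 0" --pt "0 0 -30 0 0" --pt "0 0 -35 0 0" --pt "0 0 -35 0 0"

```text
clock: 29.05
tool_pos: [0.4715, 0.3547, 0.1281]
orientation: [-2.432, 1.987, -0.001]
force: [0.3, 0.5, 0.3]
finger_gap: 0.0
```

Emit:
arm_command --pt "0 0 -3 0 0" --pt "0 0 -6 0 0" --pt "0 0 -6 0 0"

```text
clock: 29.35
tool_pos: [0.4768, 0.3557, 0.128]
orientation: [2.433, -1.987, -0.0]
force: [-2.0, 0.5, -0.2]
finger_gap: 0.0001
```

```bash
python3 look.py side:s15;python3 -c "
import cv2
a=cv2.imread('pics/s15.png');cv2.imwrite('pics/s15c.png',cv2.resize(a[350:455,340:480],(800,600),interpolation=2))"
```

```text
29.35 [0.4767741  0.35574167 0.12800523] [-2.00923432  0.51662085 -0.23579971] 7.713871260708785e-05
[ 1.99602430e-01 -9.79876949e-01  1.87163426e-04] [-9.79876928e-01 -1.99602365e-01  3.20555535e-04]
```

View pics/s15c.png

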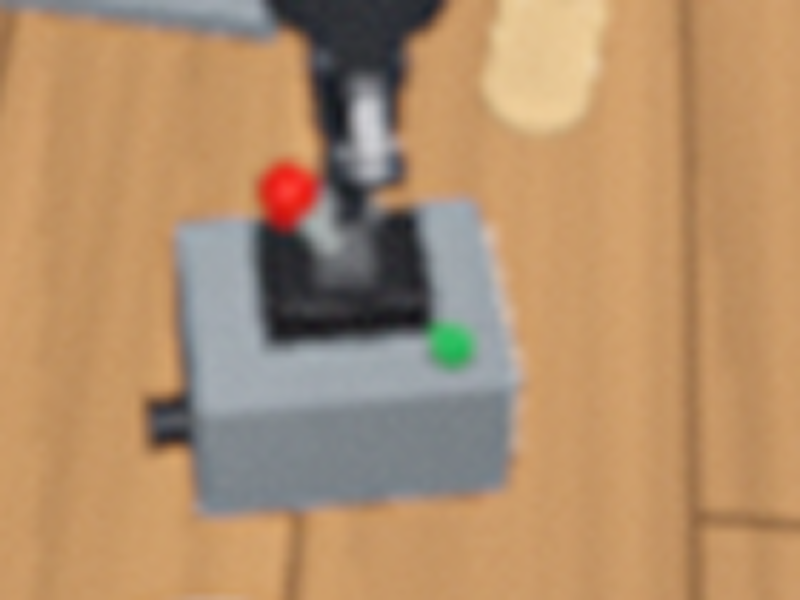

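Emit:
arm_command --pt "0 0 -2 0 0" --pt "0 0 -4 0 0" --pt "0 0 -4 0 0"

```text
clock: 29.7
tool_pos: [0.4779, 0.356, 0.1279]
orientation: [2.428, -1.983, -0.006]
force: [-10.4, -2.9, 4.2]
finger_gap: -0.0002
```

```bash
python3 look.py side:s16;python3 -c "
import cv2
a=cv2.imread('pics/s16.png');cv2.imwrite('pics/s16c.png',cv2.resize(a[350:455,340:480],(800,600),interpolation=2))"
```

```text
29.7 [0.47791807 0.35600727 0.12791158] [-10.44759639  -2.85734694   4.19050688] -0.00019506806016502946
[ 1.99647251e-01 -9.79867353e-01  9.72606561e-04] [-0.97984013 -0.19963404  0.00771741]
```

View pics/s16c.png

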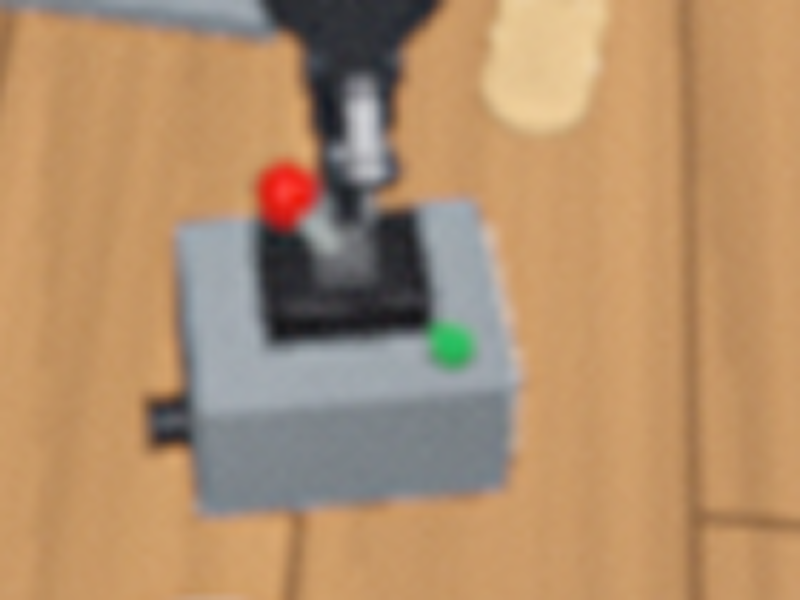

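At the toggle's stop (force rose to about 11 N with no further travel). Now I back off and move clear.

Emit:
arm_command --pt "0 0 5 0 0" --pt "0 0 20 0 0" --pt "0 0 50 0 0" --pt "0 0 60 -40 0" --pt "0 0 60 -90 0" --pt "0 0 60 -140 0" --pt "0 0 60 -190 0" --pt "0 0 60 -240 0" --pt "0 0 60 -240 0" --pt "0 0 60 -240 0"

```text
clock: 30.75
tool_pos: [0.4227, 0.345, 0.371]
orientation: [-2.429, 1.984, -0.003]
force: [-0.4, 0.4, -1.0]
finger_gap: 0.0002
```

```bash
python3 look.py side:s17 top:t17;python3 -c "
import cv2
a=cv2.imread('pics/s17.png');cv2.imwrite('pics/s17c.png',cv2.resize(a[200:470,230:590],(800,600),interpolation=2))
a=cv2.imread('pics/t17.png');cv2.imwrite('pics/t17c.png',cv2.resize(a[100:440,180:634],(800,600),interpolation=2))"
python3 - <<'E'
from h import *
# predicted ball on: 
p=np.array([.479,.354,.097])
for th in(.3,.5):
  print(th,proj("side",p+50e-3*np.array([np.sin(th)*.98,np.sin(th)*.2,np.cos(th)]))*1.5)
E
```

```text
30.75 [0.42265222 0.34497758 0.37095324] [-0.43060246  0.380328   -0.97764154] 0.00016018991321570584
[ 0.19951074 -0.9798939  -0.0018481 ] [-0.97988274 -0.19949809 -0.00550684]
30.8 [0.42199942 0.34458425 0.36835808] [-0.58138776 -0.38560393 -1.54011521] 7.512348573751328e-06
[ 1.99504243e-01 -9.79896932e-01 -2.43555647e-04] [-0.97989625 -0.19950379 -0.00125802]
0.3 [[392.35246621 381.91708644]]
0.5 [[388.27476791 383.39144552]]
```

View pics/s17c.png

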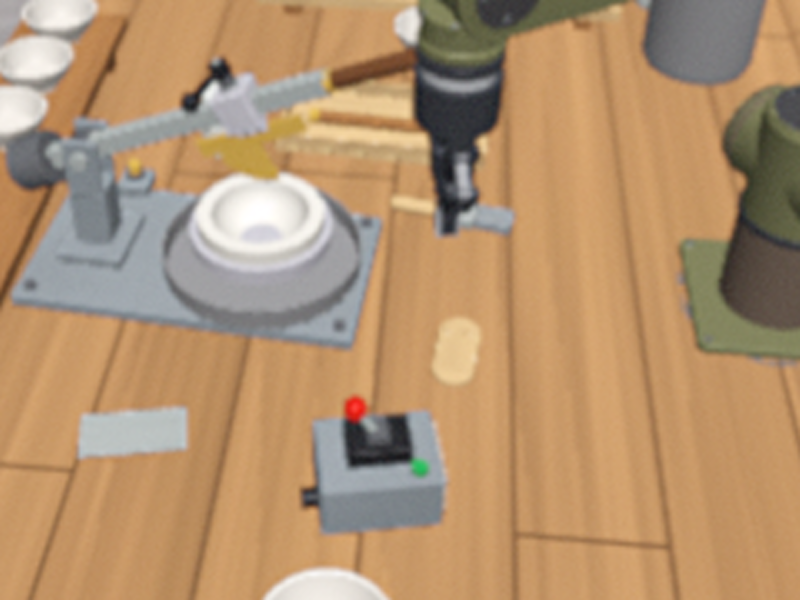

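View pics/t17c.png

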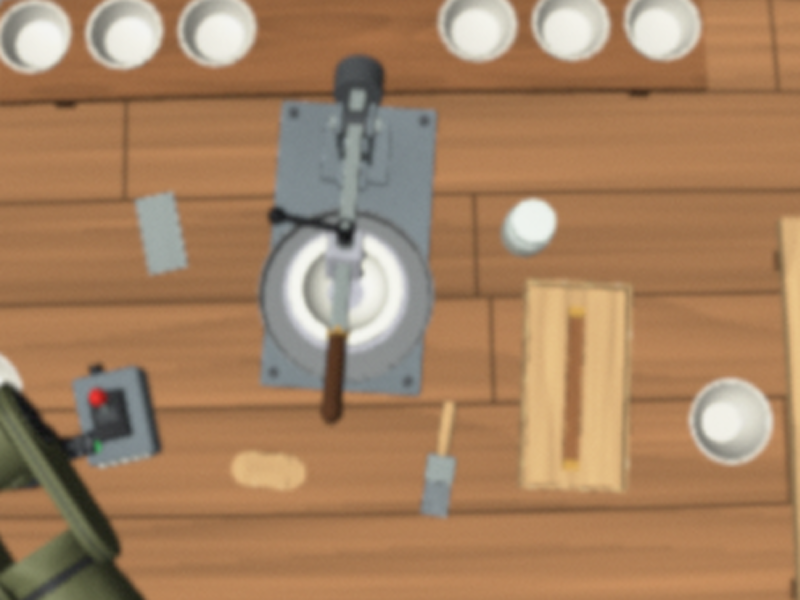

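```bash
python3 -c "
from cell import r
print(r.get_obs()['force']); print(r.finish_job())"
```

```text
[-0.49090946 -0.86366888 -0.84192783]
the job is handed in; nothing more can be done
None
```

The whole job is done and handed in at about 31 s, but no verdict came back. The joint values below are worked out from tool forces, tool positions and camera pictures, since I couldn't read the joints directly.

- **Clamp test:** I pushed the lever knob clockwise and held it for about 1.4 s at roughly 8 N. That is about 0.65 N m, or 0.16 rad of give, well below the 1.1 N m at which the screw turns. After release the knob was back at its starting spot to within a pixel. A first, lighter push (about 0.27 N m) showed a sideways force, so I backed off, moved the fingers 6 mm inwards and pushed again.
- **Arm:** I lifted it by the handle through 163 mm, which is the height of its upper stop. It has stayed up in every picture since. The tool force there was only about 6 N, little more than the 5 N that moves the arm, so the stop is confirmed by height rather than by feel.
- **Gauge strip:** I raised it 14 mm, drew it out to the right, and let it go within about 1 mm of the tray floor. The last pictures show it lying flat inside the tray.
- **Toggle:** I pushed it until it would go no further (about 11 N). In the last side picture its ball is within about 1 pixel of the computed fully-on position.
- **Bystanders:** In the last pictures the jar, rib, brush, scraper and bowls looked unmoved. The arm partly hides one bowl in each view. I checked these by eye only.

The gripper ended clear of everything, with force readings at noise level.

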